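Find the full tin

ROBOT

A 6-joint arm with a two-finger parallel gripper is mounted at the origin on the work surface. World frame = base frame: x ahead of the robot, y to its left, z up, the work surface at z = 0. Lengths are in m, angles in rad, forces in N, time in s.
With the tool pointing down it reaches from about 0.25 to 0.775 m from the base axis. Payload 4 kg.
Tool frame: the origin (TCP) lies midway between the tips of the shut fingers; the grasp point (between the pads) lies robot.tcp_to_grasp behind it (robot.tcp_to_grasp is the distance from the TCP to the grasp point, in m); y points along the fingers, x is the direction in which the jaws open and shut, and the axes are right-handed (so a half turn about y gives the same grasp; the last joint's range is limited). The gripper opens to 94 mm and grips with 3 to 60 N. Pads are 16 mm wide; open, the fingers measure 119 mm over their backs; the gripper's body (75 mm by 177 mm) begins 78 mm behind the grasp point.
Start: joints at [-1.404, 0.087, 1.371, -0, 1.684, -0.103], TCP at [0.147, -0.53, 0.206] pointing down, gripper open.
Joint ranges: [-3.1, 3.1], [-0.76, 2.03], [0.27, 2.55], [-1.08, 4.22], [0.17, 2.65], [-2.57, 2.57]. Speed limits (rad/s): [2.79, 2.79, 3.14, 3.14, 3.14, 3.14].

INTERFACE

Orientations are given as [roll, pitch, yaw] about the fixed x, y, z axes, in that order (R = Rz(yaw) Ry(pitch) Rx(roll)).
In Python, from bench import robot gives the robot as it stands.
- The arm moves only by the tool arm_command, never from a script. Its argument "series" is text: rows parted by semicolons, each of 7 numbers parted by spaces: the turn, a rotation vector about the tool's x, y, z in rad, then the shift along the tool's x, y, z in m, then the finger opening in m, from 0 to 0.094. A call has 1 to 12 rows; each row shifts and turns the pose as measured when the row begins, along the tool's axes as they then stand; what a row does not reach is not made up. A row lasts 1/10 s, in which the tool goes at most 50 mm and 8.59 degrees, less where a joint would pass 70% of its speed; a pose out of reach is approached as far as the arm can. A call with a gripper value outside its range is refused whole. The fingers move at their own pace and stop on an object; the grip force is fixed at half the most. Time passes only in rows, so rows that do not move let the fingers close. It gives the time, the measured TCP pose, the force and the opening at its end, in the units of the state.
- robot.get_obs(): the state, without advancing time (a new reading comes with each control period).
- robot.snapshot(name): name is "side" or "top" or "wrist"; returns the picture (384x512x3 uint8, blue, green, red); there is no depth.
- robot.camera_params(name): a dict with "fx", "fy", "cx", "cy" (pixels), "distortion" ([k1, k2, p1, p2, k3] as OpenCV has them; the pictures are not rectified), "extrinsics" (4x4, takes a point from camera to world coordinates). Camera axes: x right, y up, looking along -z (the intrinsics and any distortion apply to the point x, -y, -z); pixel columns grow to the right and rows downward; lengths in m; the calibration is good to about 2 mm. A picture is of the moment at which its call begins: read the wrist's pose just before it. camera_params takes no time and is no camera call; for the wrist camera it gives the pose at the moment of the call.
- robot.close_job(): hands the job in, once; it reports no verdict.
Trained networks look in the newest picture that a camera, given by its name, has taken for a name from the list of things; names that differ only in an ending like _2 or _b are one class to them, and where a whole thing is asked for, a point or a joint stands for the part that bears it (a point fixed in the world has none). Each returns a list of dicts, best first, with "score" (0 to 1); they miss things now and then, are a little off and sometimes report something else, mostly with a low value. They report only what shows in the picture. A call takes as long as a camera call. They do not tell look-alikes from the thing itself.
- robot.spot_in(camera, target): "centre" ([x, y, z] in m, in the coordinates of the camera as it stood for that picture, good to about 4 mm: the middle of the surface that is visible of it).
The state is a dict: "time": time; "joint_positions": joint angles; "qvel": joint speeds; "joint_torque": joint torques, N m; "tool_pos": TCP position; "ee_rot": TCP orientation; "wrist_force": force on the tool from outside, world axes, zero at the start; "wrist_torque": the same for the moment, N m; "width": finger opening in m.
Only numpy, scipy, OpenCV 4.12 (cv2) and the standard library are available. Lean on these libraries where they do the work, as an engineer would, in place of code of your own. Each camera call takes 0.05 s, during which the arm holds its last target.

TASK

Stand all three closed tins upright in the pockets of the grey rack, one in each pocket, feeling their weight as you go. Then take the heaviest one, lift it out of the rack and finish while still holding it upright in the gripper, its base at least 15 cm above the counter, with the two lighter tins left standing in their pockets. Do not tip any tin over and do not shove the carton or the potatoes about.

Things in the scene. Friction and masses are not known exactly. Their poses are not given: they have to be found in the camera images.
- tin_a_center (a point): closed round steel tin with a flat lid, 60 mm across, 100 mm high, standing upright on the chopping board at the start (its base then 12 mm above the counter); all three look the same. This point is the tin's centre, half-way up (50 mm above its base); z runs up its axis. Weighs 200 to 300 g if nearly empty; the one full tin weighs 540 to 640 g, and any of the three may be that one. A grip of 25 to 40 N carries it safely and does not harm it
- tin_b_center (a point): closed round steel tin with a flat lid, 60 mm across, 100 mm high, standing upright on the chopping board at the start (its base then 12 mm above the counter); all three look the same. This point is the tin's centre, half-way up (50 mm above its base); z runs up its axis. Weighs 200 to 300 g if nearly empty; the one full tin weighs 540 to 640 g, and any of the three may be that one. A grip of 25 to 40 N carries it safely and does not harm it
- tin_c_center (a point): closed round steel tin with a flat lid, 60 mm across, 100 mm high, standing upright on the chopping board at the start (its base then 12 mm above the counter); all three look the same. This point is the tin's centre, half-way up (50 mm above its base); z runs up its axis. Weighs 200 to 300 g if nearly empty; the one full tin weighs 540 to 640 g, and any of the three may be that one. A grip of 25 to 40 N carries it safely and does not harm it
- tin_a: the same tin_a; origin at the centre of its underside, z up its axis
- tin_b: the same tin_b; origin at the centre of its underside, z up its axis
- tin_c: the same tin_c; origin at the centre of its underside, z up its axis
- rack: fixed grey plastic block, 100 mm (its x) by 310 mm (its y) by 46 mm high, with three round pockets in a row along its y, 100 mm apart; origin at the centre of its underside; it may stand to the left or to the right of the robot, the board on the other side
- pocket_0 (a point): centre of the floor of the first (at the block's -y end) round pocket of the rack, 6 mm above the counter; the pocket is 66 mm across and 40 mm deep, its mouth 46 mm above the counter
- pocket_1 (a point): centre of the floor of the middle round pocket of the rack, 6 mm above the counter; the pocket is 66 mm across and 40 mm deep, its mouth 46 mm above the counter
- pocket_2 (a point): centre of the floor of the third (at the block's +y end) round pocket of the rack, 6 mm above the counter; the pocket is 66 mm across and 40 mm deep, its mouth 46 mm above the counter
- board: fixed white plastic chopping board, 250 x 250 mm, 12 mm thick; origin at the centre of its underside
- carton: red cardboard carton, 60 x 90 x 100 mm (a torn flap rises to 120 mm), at the far side of the work. A bystander: leave it where it is. Origin at the centre of its underside
- potato_1: potato, 110 mm long, 62 mm thick, at the far side of the work. A bystander: leave it where it is. Origin at the centre of its underside
- potato_2: potato, 93 mm long, 62 mm thick, at the far side of the work. A bystander: leave it where it is. Origin at the centre of its underside
Not all that is in view belongs to the job. What is shaped like the tin_a but blue is not meant.

How it is judged:
By the outcome, as a careful person would: the job done as asked, in the order asked, and still so for the second after the job is handed in, while the arm keeps its last pose, push and grip.
It also fails if it takes over 72 s, if anything falls off the work surface, if the arm or the gripper's body presses on something with over 40 N, if the wrist force passes 120 N, or if a joint passes its speed limit or range.

## Working session

There is one attempt and no reset: what is moved stays moved. The work goes in short steps, Python scripts to look and compute and a tool call to move; the robot and the scene stay as the last step left them, time stands still between calls to the robot, and variables do not carry over. Pictures are saved under pics/ and viewed, and the job is handed in when it is done.

Besides the shell and the picture viewer there is one more tool, called after "Call:" by a JSON object that holds its "api" and its "payload", one argument or row to a line. arm_command: Moves the arm, as the interface text tells. Its arguments: {"type":"object","properties":{"series":{"type":"string"}},"required":["series"]}

```bash
ls; mkdir -p pics; python3 - <<'E'
from bench import robot
import cv2,numpy as np
np.set_printoptions(precision=4,suppress=True)
o=robot.get_obs(); print(o); print(robot.tcp_to_grasp)
for n in ["side","top","wrist"]:
    p=robot.camera_params(n); im=robot.snapshot(n); cv2.imwrite(f"pics/{n}0.png",im); print(n,p)
E
```

```text
pics
{'time': 0.0, 'joint_positions': array([-1.4041,  0.0879,  1.3723, -0.    ,  1.6835, -0.1031]), 'qvel': array([ 0.0017,  0.0014,  0.0019, -0.0004,  0.0003, -0.0006]), 'joint_torque': array([ -0.0016, -34.0182, -30.2431,   0.0717,   0.0329,  -0.0002]), 'tool_pos': array([ 0.1465, -0.5296,  0.2043]), 'ee_rot': array([-1.5706,  0.0021, -1.3009]), 'wrist_force': array([-0.0457,  0.2025, -0.263 ]), 'wrist_torque': array([-0.0249,  0.0293, -0.045 ]), 'width': 0.0940274909899906}
0.0188
side {'fx': 460.15239413362053, 'fy': 460.15239413362053, 'cx': 257.01736818715807, 'cy': 185.99091943202768, 'distortion': array([-0.1894,  0.    ,  0.    ,  0.    ,  0.    ]), 'extrinsics': array([[ 0.9193,  0.2741, -0.2826,  0.3361],
       [-0.3936,  0.6542, -0.6458, -0.6296],
       [ 0.0079,  0.7049,  0.7093,  0.7525],
       [ 0.    ,  0.    ,  0.    ,  1.    ]])}
top {'fx': 368.00081545486046, 'fy': 368.00081545486046, 'cx': 246.55703620753127, 'cy': 190.9146948257303, 'distortion': array([-0.0159,  0.    ,  0.    ,  0.    ,  0.    ]), 'extrinsics': array([[-0.0264,  0.9885, -0.1491,  0.483 ],
       [-0.9996, -0.0272, -0.0036, -0.0064],
       [-0.0076,  0.1489,  0.9888,  0.8151],
       [ 0.    ,  0.    ,  0.    ,  1.    ]])}
wrist {'fx': 318.01253336849936, 'fy': 318.01253336849936, 'cx': 250.8443368491225, 'cy': 191.3498155286767, 'distortion': array([-0.0335,  0.    ,  0.    ,  0.    ,  0.    ]), 'extrinsics': array([[ 0.2654,  0.9376,  0.2247,  0.2125],
       [-0.9641,  0.2587,  0.0593, -0.5129],
       [-0.0025, -0.2324,  0.9726,  0.383 ],
       [ 0.    ,  0.    ,  0.    ,  1.    ]])}
```

View pics/side0.png

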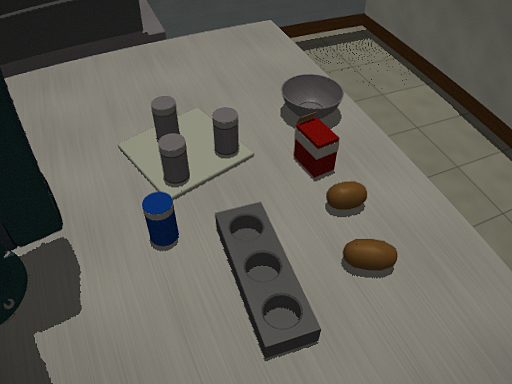

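View pics/top0.png

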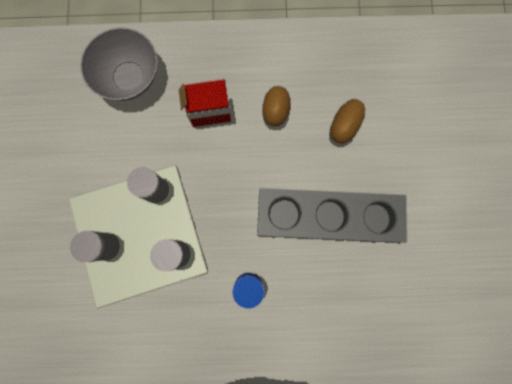

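View pics/wrist0.png

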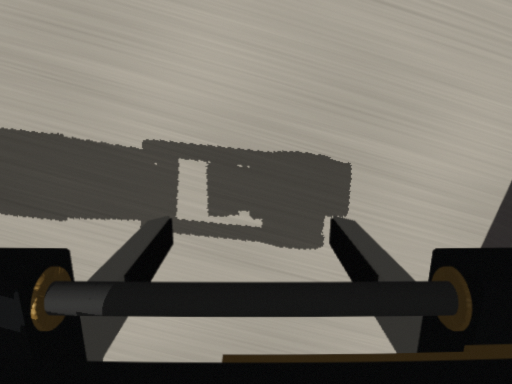

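```bash
python3 - <<'E'
import cv2,numpy as np
t=cv2.imread("pics/top0.png"); s=cv2.imread("pics/side0.png")
def g(im,x0,y0,x1,y1,k,n):
    c=cv2.resize(im[y0:y1,x0:x1],None,fx=k,fy=k,interpolation=cv2.INTER_CUBIC)
    c=cv2.convertScaleAbs(c,alpha=1.5)
    for x in range((x0+9)//10*10,x1,10):
        cv2.line(c,((x-x0)*k,0),((x-x0)*k,6 if x%50 else 15),(0,0,255),1)
        if x%20==0: cv2.putText(c,str(x),((x-x0)*k,25),0,.4,(0,0,255),1)
    for y in range((y0+9)//10*10,y1,10):
        cv2.line(c,(0,(y-y0)*k),(6,(y-y0)*k),(0,0,255),1)
        if y%20==0: cv2.putText(c,str(y),(8,(y-y0)*k),0,.4,(0,0,255),1)
    cv2.imwrite("pics/"+n,c)
g(t,60,155,210,285,5,"t_tin.png"); g(t,250,180,410,250,5,"t_rack.png")
g(s,140,85,260,195,5,"s_tin.png"); g(s,205,195,330,365,3,"s_rack.png")
E
```

```text
(no output)
```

View pics/t_tin.png

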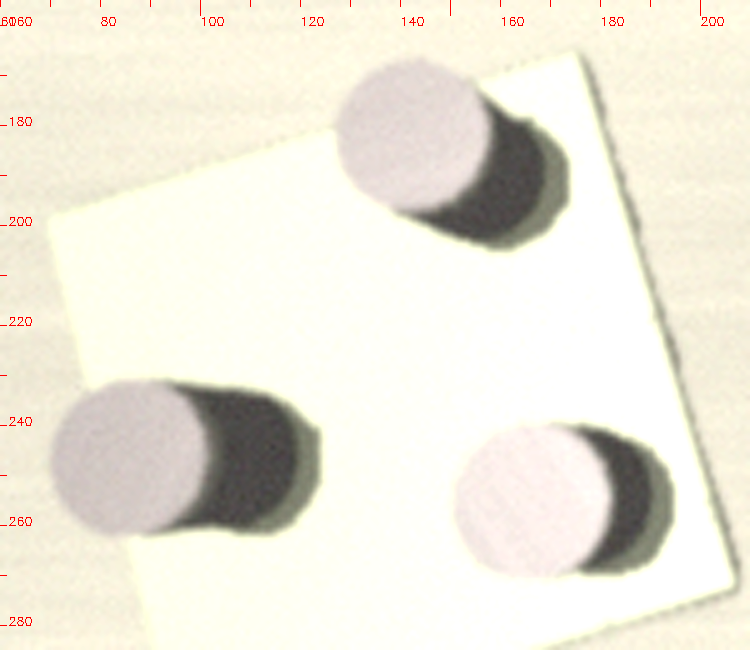

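View pics/s_tin.png

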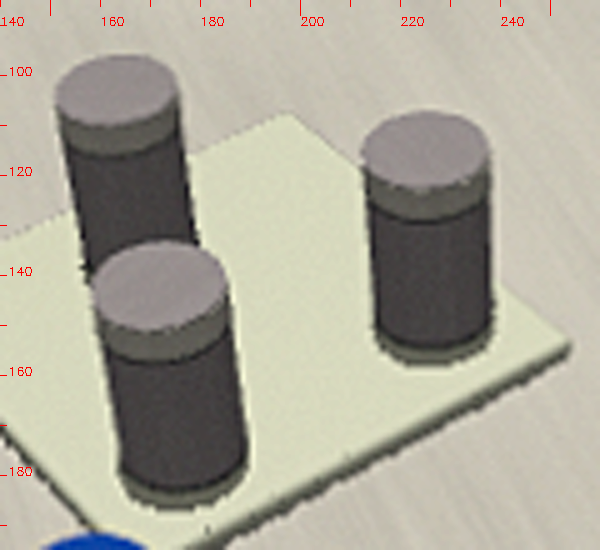

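View pics/t_rack.png

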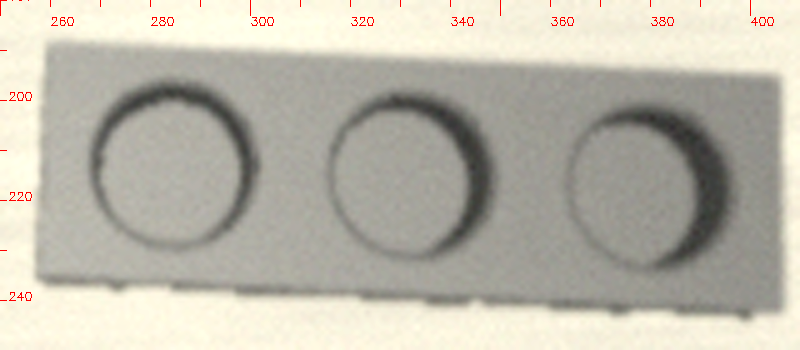

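View pics/s_rack.png

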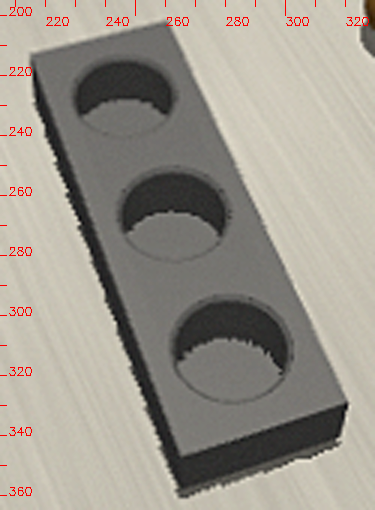

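```bash
cat > h.py <<'E'
import cv2,numpy as np
from scipy.optimize import least_squares
np.set_printoptions(precision=4,suppress=True)
from bench import robot
def proj(p,X):
    X=np.atleast_2d(X).astype(float)
    E=p["extrinsics"]; Y=(X-E[:3,3])@E[:3,:3]; Y=Y*[1,-1,-1]
    K=np.array([[p["fx"],0,p["cx"]],[0,p["fy"],p["cy"]],[0,0,1.]])
    return cv2.projectPoints(Y.reshape(-1,1,3),np.zeros(3),np.zeros(3),K,np.array(p["distortion"],float))[0].reshape(-1,2)
a=np.linspace(0,2*np.pi,90)
def bbox(p,c,r):
    q=proj(p,np.array(c)+np.c_[r*np.cos(a),r*np.sin(a),0*a]); return np.r_[q.min(0),q.max(0)]
def fit(views,r,x0):
    f=lambda c:np.concatenate([bbox(p,c,r)-np.array(b) for p,b in views])
    s=least_squares(f,x0); return s.x,s.fun
E
python3 - <<'E'
from h import *
T=robot.camera_params("top");S=robot.camera_params("side")
D={"P":((127,167,158,198),(212.5,107.2,238,122.5),.03),"Q":((70.2,231,101.5,262.3),(151.4,96.3,175.5,110.2),.03),"R":((151,240,182,270.5),(158,133,186,151),.03),
"k_left":((268,196.5,301.5,230.5),(229.7,215,264,241),.033),"k_mid":((315.5,199,349,232.5),(244.7,251,281.7,282.3),.033),"k_right":((363,201,396.5,234.5),(262,293.3,302.7,329.3),.033)}
for k,(t,s,r) in D.items():
    x,f=fit([(T,t),(S,s)],r,[.4,0,.1]); print(k,x,f.round(1),np.hypot(*x[:2]))
E
```

```text
P [0.6128 0.1977 0.1123] [ 0.3 -0.5  0.  -1.1 -1.1  0.1 -0.9  0.2] 0.6439226197112727
Q [0.4918 0.3052 0.1102] [ 0.2 -0.9  0.1 -0.5 -1.2 -0.1 -0.7  0.2] 0.5787603085727527
R [0.4718 0.1503 0.1123] [-0.2 -1.5  0.4  0.2 -0.5  0.3 -1.1 -0.1] 0.49514431344976395
k_left [ 0.5516 -0.0834  0.0436] [ 1.4  0.3 -0.6 -2.4 -0.5  0.3 -1.7 -0.2] 0.5578726123027126
k_mid [ 0.544  -0.1825  0.045 ] [ 1.4 -0.1 -0.6 -2.1 -0.3  1.1 -1.8 -0.9] 0.5738318759490186
k_right [ 0.537  -0.2818  0.0453] [ 1.5 -0.  -0.5 -2.   0.3  1.3 -2.2 -1.2] 0.6064191531361526
```

```bash
cat >> h.py <<'E'
from scipy.spatial.transform import Rotation as Ro
def RR(rpy): return Ro.from_euler("xyz",rpy)
def plan(tgt,yaw=-0.07,w=.094,step=.04,o=None,n=None,start=None):
    """rows taking the tool to tgt (world TCP), pointing down, given yaw"""
    o=o or robot.get_obs()
    p,R=(o["tool_pos"],RR(o["ee_rot"])) if start is None else start
    G=RR([-np.pi/2,0,yaw]); tgt=np.array(tgt,float)
    rv=(R.inv()*G).as_rotvec()
    n=n or int(max(1,np.ceil(np.linalg.norm(tgt-p)/step),np.ceil(np.linalg.norm(rv)/.14)))
    rows=[];
    for i in range(n):
        d=R.inv().apply((tgt-p)/n)
        rows.append(" ".join(f"{v:.3f}" for v in np.r_[rv/n,d])+f" {w}")
        R=R*Ro.from_rotvec(rv/n); p=p+R.apply(0*d)+(tgt-p)/(n-i)*0
        # advance
        p=p+(tgt-p)*0
    return rows
def plan2(tgt,yaw=-0.07,w=.094,step=.04,n=None):
    o=robot.get_obs(); p=o["tool_pos"].copy();R=RR(o["ee_rot"])
    G=RR([-np.pi/2,0,yaw]); tgt=np.array(tgt,float); rv=(R.inv()*G).as_rotvec()
    n=n or int(max(1,np.ceil(np.linalg.norm(tgt-p)/step),np.ceil(np.linalg.norm(rv)/.14)))
    dw=(tgt-p)/n; out=[]
    for i in range(n):
        out.append(" ".join(f"{v:.3f}" for v in np.r_[rv/n,R.inv().apply(dw)])+f" {w}")
        R=R*Ro.from_rotvec(rv/n)
    print(n,"; ".join(out))
    print("tot tool",R.inv().apply(tgt-p),"rv",rv)
E
python3 - <<'E'
from h import *
plan2([.472,.12,.25],step=.045)
E
```

```text
17 -0.000 -0.072 -0.000 -0.032 -0.003 0.029 0.094; -0.000 -0.072 -0.000 -0.030 -0.003 0.031 0.094; -0.000 -0.072 -0.000 -0.027 -0.003 0.033 0.094; -0.000 -0.072 -0.000 -0.025 -0.003 0.035 0.094; -0.000 -0.072 -0.000 -0.022 -0.003 0.037 0.094; -0.000 -0.072 -0.000 -0.020 -0.003 0.038 0.094; -0.000 -0.072 -0.000 -0.017 -0.003 0.039 0.094; -0.000 -0.072 -0.000 -0.014 -0.003 0.040 0.094; -0.000 -0.072 -0.000 -0.011 -0.003 0.041 0.094; -0.000 -0.072 -0.000 -0.008 -0.003 0.042 0.094; -0.000 -0.072 -0.000 -0.005 -0.003 0.042 0.094; -0.000 -0.072 -0.000 -0.002 -0.003 0.043 0.094; -0.000 -0.072 -0.000 0.001 -0.003 0.043 0.094; -0.000 -0.072 -0.000 0.004 -0.003 0.043 0.094; -0.000 -0.072 -0.000 0.008 -0.003 0.042 0.094; -0.000 -0.072 -0.000 0.011 -0.003 0.041 0.094; -0.000 -0.072 -0.000 0.014 -0.003 0.041 0.094
tot tool [ 0.2793 -0.0454  0.6709] rv [-0.0012 -1.231  -0.0014]
```

Call:
{"api": "arm_command", "payload": {
  "series": "0 -0.1 0 -0.032 -0.004 0.029 0.094; 0 -0.1 0 -0.029 -0.004 0.032 0.094; 0 -0.1 0 -0.025 -0.004 0.034 0.094; 0 -0.1 0 -0.022 -0.004 0.036 0.094; 0 -0.1 0 -0.018 -0.004 0.038 0.094; 0 -0.1 0 -0.014 -0.004 0.039 0.094; 0 -0.1 0 -0.01 -0.004 0.04 0.094; 0 -0.1 0 -0.006 -0.004 0.04 0.094; 0 0 0 0 0 0 0.094"
}}

```text
time: 1.05
tool_pos: [0.2951, -0.2151, 0.2338]
ee_rot: [-1.561, 0.005, -0.471]
wrist_force: [0.4, -0.2, -0.6]
width: 0.0941
```

```bash
python3 - <<'E'
from h import *
plan2([.54,-.2,.28],step=.045)
E
```

```text
6 -0.002 -0.067 -0.001 0.035 -0.008 0.021 0.094; -0.002 -0.067 -0.001 0.037 -0.008 0.018 0.094; -0.002 -0.067 -0.001 0.038 -0.008 0.016 0.094; -0.002 -0.067 -0.001 0.039 -0.008 0.013 0.094; -0.002 -0.067 -0.001 0.039 -0.008 0.011 0.094; -0.002 -0.067 -0.001 0.040 -0.008 0.008 0.094
tot tool [ 0.2433 -0.0462  0.0322] rv [-0.0107 -0.4012 -0.0033]
```

Call:
{"api": "arm_command", "payload": {
  "series": "-0.002 -0.067 0 0.035 -0.008 0.021 0.094; -0.002 -0.067 0 0.037 -0.008 0.018 0.094; -0.002 -0.067 0 0.038 -0.008 0.016 0.094; -0.002 -0.067 0 0.039 -0.008 0.013 0.094; -0.002 -0.067 0 0.039 -0.008 0.011 0.094; -0.002 -0.067 0 0.04 -0.008 0.008 0.094; 0 0 0 0 0 0 0.094; 0 0 0 0 0 0 0.094"
}}

```text
time: 1.85
tool_pos: [0.5469, -0.2048, 0.2748]
ee_rot: [-1.575, 0.014, -0.066]
wrist_force: [-0.6, 0.0, 0.4]
width: 0.0943
```

```bash
python3 - <<'E'
from h import *
import pickle
o=robot.get_obs();p=robot.camera_params("wrist"); im=robot.snapshot("wrist"); cv2.imwrite("pics/w1.png",im); pickle.dump(p,open("w1.pkl","wb")); print(o["tool_pos"],o["ee_rot"],p["extrinsics"])
for q in ([.5516,-.0834,.046],[.544,-.1825,.046],[.537,-.2818,.046]): print(bbox(p,q,.033))
E
```

```text
[ 0.5469 -0.2048  0.2748] [-1.5752  0.0135 -0.0661] [[ 0.9976  0.0622  0.0292  0.5551]
 [-0.0673  0.9697  0.2349 -0.1381]
 [-0.0137 -0.2363  0.9716  0.4531]
 [ 0.      0.      0.      1.    ]]
[222.2625  38.9838 276.7933  96.4109]
[223.0761 124.0121 274.6874 175.6977]
[224.3654 200.5619 273.1626 246.7751]
```

View pics/w1.png

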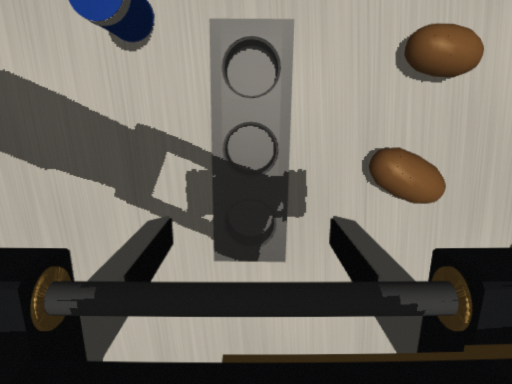

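```bash
python3 - <<'E'
from h import *
import pickle
p=pickle.load(open("w1.pkl","rb")); im=cv2.imread("pics/w1.png")
k=4;x0,y0,x1,y1=195,10,310,140
k=5
c=cv2.resize(im[y0:y1,x0:x1],None,fx=k,fy=k,interpolation=cv2.INTER_CUBIC);c=cv2.convertScaleAbs(c,alpha=1.6)
for q in ([.5516,-.0834,.046],[.544,-.1825,.046],[.537,-.2818,.046]):
    for r,col in((.033,(0,0,255)),):
        e=proj(p,np.array(q)+np.c_[r*np.cos(a),r*np.sin(a),0*a])
        cv2.polylines(c,[((e-[x0,y0]+.5)*k).astype(int)],True,col,1)
cv2.imwrite("pics/w1z.png",c)
c=cv2.resize(im[110:265,x0:x1],None,fx=k,fy=k,interpolation=cv2.INTER_CUBIC);c=cv2.convertScaleAbs(c,alpha=3)
c=c[:,:]
for q in ([.5516,-.0834,.046],[.544,-.1825,.046],[.537,-.2818,.046]):
        e=proj(p,np.array(q)+np.c_[.033*np.cos(a),.033*np.sin(a),0*a])
        cv2.polylines(c,[((e-[x0,110]+.5)*k).astype(int)],True,(0,0,255),1)
cv2.imwrite("pics/w1y.png",c[:600])
E
```

```text
(no output)
```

View pics/w1z.png

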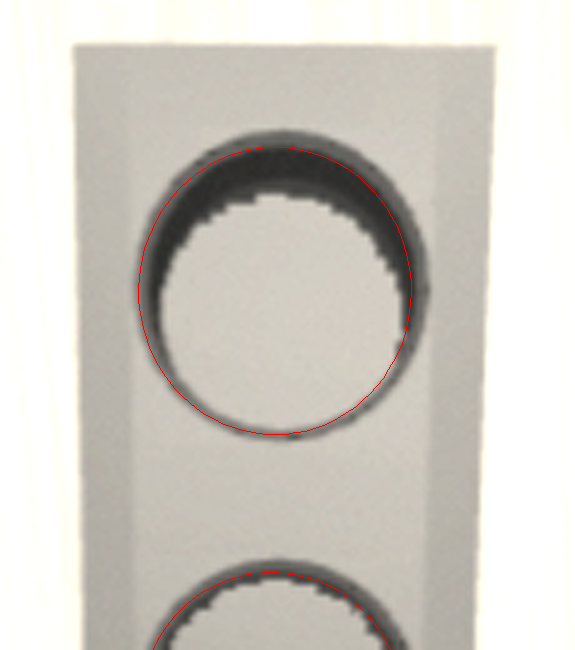

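View pics/w1y.png

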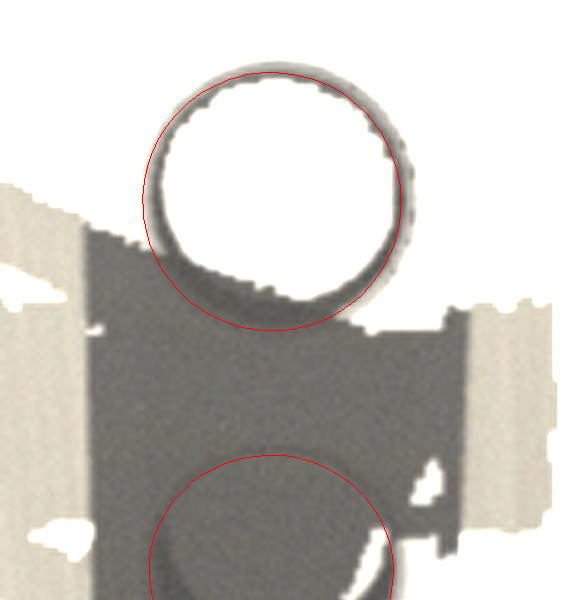

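```bash
python3 - <<'E'
from h import *
import pickle
p=pickle.load(open("w1.pkl","rb")); im=cv2.imread("pics/w1.png")
R=RR([-1.5752,.0135,-.0661]);t=np.array([.5469,-.2048,.2748])
for z in(-.008,0,.008):
    print(z,proj(p,t+R.apply([[-.047,0,z],[.047,0,z],[-.0595,0,z],[.0595,0,z]])).ravel())
c=cv2.resize(im[200:300,130:380],None,fx=3,fy=3,interpolation=cv2.INTER_CUBIC);c=cv2.convertScaleAbs(c,alpha=3)
cv2.imwrite("pics/w1f.png",c)
E
```

```text
-0.008 [170.7112 242.6361 326.7776 242.4786 150.0924 242.5941 347.4235 242.3949]
0 [169.8812 230.1086 327.5322 229.9437 149.0556 230.0821 348.3856 229.8735]
0.008 [169.043  217.3215 328.2938 217.1488 148.0088 217.3113 349.3566 217.093 ]
```

View pics/w1f.png

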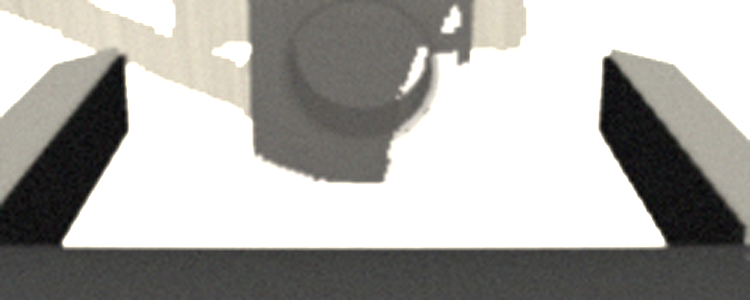

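```bash
python3 - <<'E'
from h import *
plan2([.475,.11,.26],step=.045)
E
```

```text
8 0.001 0.000 -0.002 -0.012 0.002 0.039 0.094; 0.001 0.000 -0.002 -0.012 0.002 0.039 0.094; 0.001 0.000 -0.002 -0.012 0.002 0.039 0.094; 0.001 0.000 -0.002 -0.012 0.002 0.039 0.094; 0.001 0.000 -0.002 -0.012 0.002 0.039 0.094; 0.001 0.000 -0.002 -0.012 0.002 0.039 0.094; 0.001 0.000 -0.002 -0.012 0.002 0.039 0.094; 0.001 0.000 -0.002 -0.012 0.002 0.039 0.094
tot tool [-0.0934  0.0144  0.309 ] rv [ 0.004   0.0036 -0.0137]
```

Call:
{"api": "arm_command", "payload": {
  "series": "0 0 -0.013 -0.012 0.002 0.039 0.094; 0 0 0 -0.012 0.002 0.039 0.094; 0 0 0 -0.012 0.002 0.039 0.094; 0 0 0 -0.012 0.002 0.039 0.094; 0 0 0 -0.012 0.002 0.039 0.094; 0 0 0 -0.012 0.002 0.039 0.094; 0 0 0 -0.012 0.002 0.039 0.094; 0 0 0 -0.012 0.002 0.039 0.094; 0 0 0 0 0 0 0.094; 0 0 0 0 0 0 0.094"
}}

```text
time: 2.9
tool_pos: [0.4583, 0.1127, 0.2562]
ee_rot: [-1.577, -0.002, -0.095]
wrist_force: [-0.6, -1.0, -1.1]
width: 0.0937
```

```bash
cat >> h.py <<'E'
def look(name,circs,crop=None,k=1,cam="wrist"):
    o=robot.get_obs();p=robot.camera_params(cam)
    if cam=="wrist": p["extrinsics"]=p["extrinsics"].copy(); p["extrinsics"][:3,3]-=RR(o["ee_rot"]).apply([.00175,0,0])
    im=robot.snapshot(cam); cv2.imwrite(f"pics/{name}_raw.png",im)
    import pickle; pickle.dump(p,open(name+".pkl","wb"))
    x0,y0,x1,y1=crop or (0,0,512,384)
    c=cv2.resize(im[y0:y1,x0:x1],None,fx=k,fy=k,interpolation=cv2.INTER_CUBIC);c=cv2.convertScaleAbs(c,alpha=1.5)
    for q,r in circs:
        e=proj(p,np.array(q)+np.c_[r*np.cos(a),r*np.sin(a),0*a]); print(q,np.r_[e.min(0),e.max(0)])
        cv2.polylines(c,[((e-[x0,y0]+.5)*k).astype(int)],True,(0,0,255),1)
    cv2.imwrite(f"pics/{name}.png",c); print(o["tool_pos"],o["ee_rot"],o["wrist_force"],o["width"])
TIN={"P":(.6128,.1977),"Q":(.4918,.3052),"R":(.4718,.1503)}
POC=[(.5375,-.281),(.5445,-.182),(.552,-.083)]
E
python3 - <<'E'
from h import *
look("w2",[((*v,.112),.03) for v in TIN.values()],k=1.5)
E
```

```text
(0.6128, 0.1977, 0.112) [370.1444  47.766  431.0841 112.1835]
(0.4918, 0.3052, 0.112) [234.3671 -67.2386 300.6583   5.7236]
(0.4718, 0.1503, 0.112) [230.974  112.3118 290.5536 172.2557]
[0.4583 0.1127 0.2562] [-1.5767 -0.0022 -0.0945] [-0.569  -0.9911 -1.0897] 0.09365508774989896
```

View pics/w2.png

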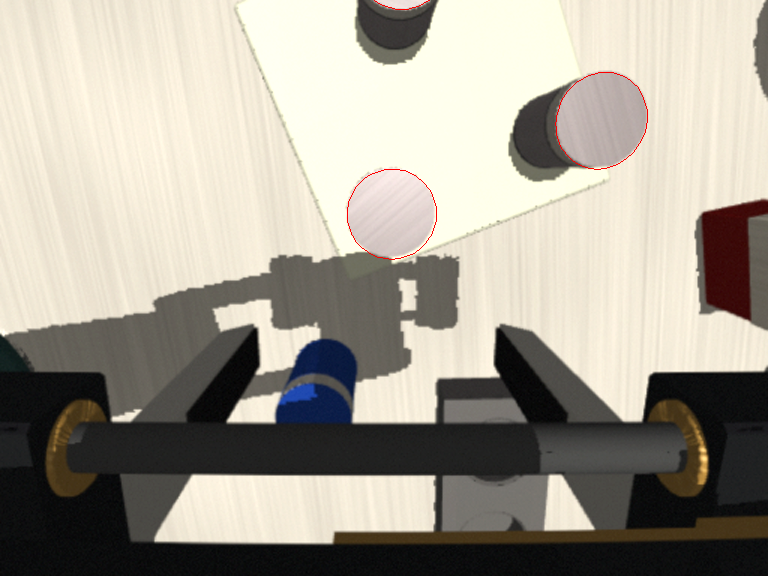

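```bash
python3 - <<'E'
from h import *
plan2([.4718,.1503,.15],step=.05,n=4)
E
```

```text
4 0.001 -0.006 0.000 0.002 0.027 0.010 0.094; 0.001 -0.006 0.000 0.002 0.027 0.010 0.094; 0.001 -0.006 0.000 0.003 0.027 0.010 0.094; 0.001 -0.006 0.000 0.003 0.027 0.010 0.094
tot tool [0.0107 0.1063 0.0386] rv [ 0.0054 -0.0253  0.0019]
```

Call:
{"api": "arm_command", "payload": {
  "series": "0.005 -0.025 0.002 0.003 0.027 0.01 0.094; 0 0 0 0.002 0.027 0.01 0.094; 0 0 0 0.003 0.027 0.01 0.094; 0 0 0 0.003 0.027 0.01 0.094; 0 0 0 0 0 0 0.094"
}}

```text
time: 3.45
tool_pos: [0.4755, 0.1427, 0.1479]
ee_rot: [-1.573, -0.008, -0.086]
wrist_force: [0.1, -0.6, -0.3]
width: 0.094
```

```bash
python3 - <<'E'
from h import *
plan2([.4718,.1503,.066],n=4)
E
```

```text
4 0.000 -0.004 0.002 -0.001 0.020 0.002 0.094; 0.000 -0.004 0.002 -0.001 0.020 0.002 0.094; 0.000 -0.004 0.002 -0.001 0.020 0.002 0.094; 0.000 -0.004 0.002 -0.001 0.020 0.002 0.094
tot tool [-0.0042  0.0819  0.0074] rv [ 0.0018 -0.0158  0.008 ]
```

Call:
{"api": "arm_command", "payload": {
  "series": "0 -0.016 0.008 -0.004 0.01 0.008 0.094; 0 0 0 0 0.024 0 0.094; 0 0 0 0 0.024 0 0.094; 0 0 0 0 0.023 0 0.094; 0 0 0 0 0 0 0.094"
}}

```text
time: 3.95
tool_pos: [0.4764, 0.1472, 0.0707]
ee_rot: [-1.571, -0.009, -0.075]
wrist_force: [0.2, -0.2, -2.1]
width: 0.0942
```

```bash
python3 - <<'E'
from h import *
for i in range(2):print(robot.get_obs()["tool_pos"])
plan2([.4718,.1503,.066],n=1)
look("w3",[((.4718,.1503,.112),.03)])
E
```

```text
[0.4764 0.1472 0.0707]
[0.4764 0.1472 0.0707]
1 -0.000 -0.005 0.009 -0.005 0.005 0.003 0.094
tot tool [-0.0048  0.0047  0.0028] rv [-0.     -0.0053  0.0094]
(0.4718, 0.1503, 0.112) [178.0485 193.2656 306.5353 312.074 ]
[0.4764 0.1472 0.0707] [-1.5707 -0.0094 -0.0753] [ 0.1796 -0.1837 -2.0876] 0.09421107088380362
```

View pics/w3.png

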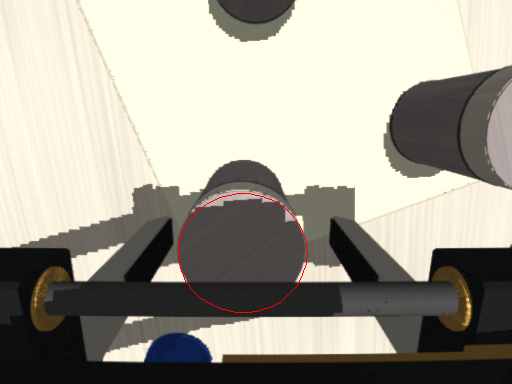

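Call:
{"api": "arm_command", "payload": {
  "series": "0 -0.005 0.009 -0.005 0.005 0.003 0.094; 0 0 0 0 0 0 0.094; 0 0 0 0 0 0 0.05; 0 0 0 0 0 0 0.05; 0 0 0 0 0 0 0.05; 0 0 0 0 0 0 0.05; 0 0 0 0 0 0 0.05; 0 0 0 0 0 0 0.05"
}}

```text
time: 4.8
tool_pos: [0.4739, 0.1523, 0.0749]
ee_rot: [-1.566, -0.008, -0.07]
wrist_force: [0.2, -1.3, -1.2]
width: 0.0593
```

Call:
{"api": "arm_command", "payload": {
  "series": "0 0 0 0 0 0 0.05; 0 0 0 0 0 0 0.05; 0 0 0 0 0 0 0.05"
}}

```text
time: 5.1
tool_pos: [0.4739, 0.1523, 0.0749]
ee_rot: [-1.566, -0.008, -0.07]
wrist_force: [-1.4, 0.6, 0.5]
width: 0.059
```

```bash
python3 - <<'E'
from h import *
for i in range(5):
    o=robot.get_obs(); print(o["tool_pos"],o["ee_rot"],o["joint_positions"],o["wrist_force"],o["width"]); robot.snapshot("wrist")
E
```

```text
[0.4739 0.1523 0.0749] [-1.566  -0.0077 -0.0698] [0.1952 0.0287 1.6955 0.0026 1.4087 0.2645] [-1.381   0.5597  0.4699] 0.05904024976909863
[0.474  0.1523 0.0749] [-1.566  -0.0077 -0.0698] [0.1951 0.0287 1.6954 0.0026 1.4087 0.2645] [-1.2128  0.3225  0.7171] 0.059159543938552904
[0.474  0.1523 0.0749] [-1.566  -0.0077 -0.0698] [0.1952 0.0287 1.6954 0.0027 1.4087 0.2645] [-2.0041  0.1925  1.6246] 0.059198183243587554
[0.4739 0.1523 0.0749] [-1.566  -0.0077 -0.0697] [0.1952 0.0287 1.6955 0.0027 1.4087 0.2645] [-1.626   0.7535 -0.4717] 0.05946449330239007
[0.4739 0.1523 0.0749] [-1.566  -0.0077 -0.0698] [0.1952 0.0287 1.6955 0.0027 1.4087 0.2645] [-1.6492  0.6127  0.9726] 0.059269939746144154
```

Call:
{"api": "arm_command", "payload": {
  "series": "0 0 0 0 -0.02 0 0.05; 0 0 0 0 -0.03 0 0.05; 0 0 0 0 -0.03 0 0.05; 0 0 0 0 -0.03 0 0.05; 0 0 0 0 -0.03 0 0.05; 0 0 0 0 0 0 0.05; 0 0 0 0 0 0 0.05; 0 0 0 0 0 0 0.05"
}}

```text
time: 6.15
tool_pos: [0.4679, 0.1493, 0.2025]
ee_rot: [-1.575, 0.017, -0.071]
wrist_force: [-0.6, 0.5, -5.9]
width: 0.0593
```

```bash
cat >>h.py <<'E'
def weigh(n=8):
    F=[]
    for i in range(n):
        F.append(robot.get_obs()["wrist_force"]); robot.snapshot("side")
    F=np.array(F); print("F",F.mean(0),F.std(0))
E
python3 - <<'E'
from h import *
print(robot.get_obs()["joint_torque"])
weigh()
look("w4",[],cam="side",k=1.5)
plan2([POC[0][0],POC[0][1],.24],w=.05,step=.045)
E
```

```text
[  0.0015 -31.9066 -33.3212   0.0724   0.129   -0.0014]
F [ 0.0062  0.118  -5.6971] [0.4412 0.3837 0.6322]
[0.4684 0.1495 0.2043] [-1.5747  0.0144 -0.071 ] [ 0.733  -0.9806 -5.4346] 0.059107024904747375
10 0.000 -0.000 -0.001 0.010 -0.004 -0.042 0.05; 0.000 -0.000 -0.001 0.010 -0.004 -0.042 0.05; 0.000 -0.000 -0.001 0.010 -0.004 -0.042 0.05; 0.000 -0.000 -0.001 0.010 -0.004 -0.042 0.05; 0.000 -0.000 -0.001 0.010 -0.004 -0.042 0.05; 0.000 -0.000 -0.001 0.010 -0.004 -0.042 0.05; 0.000 -0.000 -0.001 0.010 -0.004 -0.042 0.05; 0.000 -0.000 -0.001 0.010 -0.004 -0.042 0.05; 0.000 -0.000 -0.001 0.010 -0.004 -0.042 0.05; 0.000 -0.000 -0.001 0.010 -0.004 -0.042 0.05
tot tool [ 0.099  -0.0355 -0.4246] rv [ 0.0038 -0.0009 -0.0141]
```

View pics/w4.png

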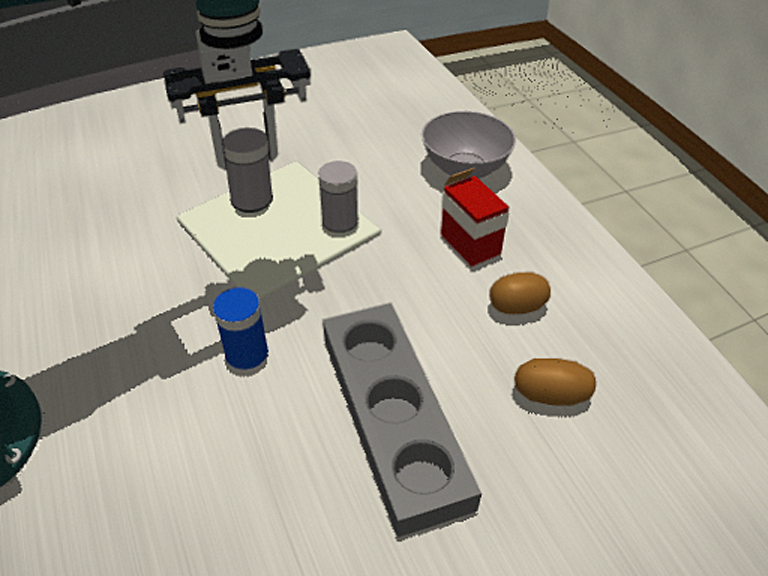

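Call:
{"api": "arm_command", "payload": {
  "series": "0.004 0 -0.014 0.01 -0.004 -0.042 0.05; 0 0 0 0.01 -0.004 -0.042 0.05; 0 0 0 0.01 -0.004 -0.042 0.05; 0 0 0 0.01 -0.004 -0.042 0.05; 0 0 0 0.01 0 -0.042 0.05; 0 0 0 0.01 0 -0.042 0.05; 0 0 0 0.01 0 -0.042 0.05; 0 0 0 0.01 0 -0.042 0.05; 0 0 0 0.01 0 -0.042 0.05; 0 0 0 0.01 0 -0.042 0.05; 0 0 0 0 0 0 0.05; 0 0 0 0 0 0 0.05"
}}

```text
time: 7.8
tool_pos: [0.5437, -0.2924, 0.2192]
ee_rot: [-1.569, -0.004, -0.065]
wrist_force: [-0.5, 2.2, -5.9]
width: 0.0589
```

```bash
python3 - <<'E'
from h import *
plan2([POC[0][0],POC[0][1]+.002,.135],w=.05,n=4)
E
```

```text
4 -0.000 0.001 0.001 -0.002 0.021 0.003 0.05; -0.000 0.001 0.001 -0.002 0.021 0.003 0.05; -0.000 0.001 0.001 -0.002 0.021 0.003 0.05; -0.000 0.001 0.001 -0.002 0.021 0.003 0.05
tot tool [-0.0072  0.0842  0.013 ] rv [-0.0014  0.0048  0.0041]
```

Call:
{"api": "arm_command", "payload": {
  "series": "0 0.005 0.004 -0.007 0.02 0.013 0.05; 0 0 0 0 0.02 0 0.05; 0 0 0 0 0.02 0 0.05; 0 0 0 0 0.02 0 0.05; 0 0 0 0 0 0 0.05; 0 0 0 0 0 0 0.05; 0 0 0 0 0 0 0.05"
}}

```text
time: 8.5
tool_pos: [0.5385, -0.2722, 0.1393]
ee_rot: [-1.567, -0.003, -0.064]
wrist_force: [0.2, 0.1, -6.5]
width: 0.0591
```

```bash
python3 - <<'E'
from h import *
x,y=POC[0]
o=robot.get_obs();tz=o["tool_pos"][2]-.063
look("s5",[((x,y,.046),.033),((o["tool_pos"][0],o["tool_pos"][1]-.002,tz),.03)],cam="side",crop=(220,200,350,370),k=4)
look("w5",[((x,y,.046),.033),((o["tool_pos"][0],o["tool_pos"][1]-.002,tz+.1),.03)])
plan2([x,y+.002,.12],w=.05,n=1)
E
```

```text
(0.5375, -0.281, 0.046) [262.4257 293.9615 300.5806 327.4384]
(np.float64(0.5385109144326014), np.float64(-0.2742069002941349), np.float64(0.07633552035256547)) [263.4473 282.9125 298.9968 313.5999]
[ 0.5385 -0.2722  0.1393] [-1.5674 -0.0025 -0.0644] [ 0.1607  0.0607 -6.4748] 0.059074713707039324
(0.5375, -0.281, 0.046) [212.8889 165.7063 287.1511 237.4229]
(np.float64(0.5385109144326014), np.float64(-0.2742069002941349), np.float64(0.17633552035256547)) [189.6637 199.9007 313.2736 313.9185]
[ 0.5389 -0.2725  0.14  ] [-1.5679 -0.0038 -0.0644] [ 0.2967 -0.4861 -5.0788] 0.0591319580894632
1 -0.002 0.005 0.004 -0.001 0.020 -0.006 0.05
tot tool [-0.0011  0.0202 -0.0063] rv [-0.0024  0.0053  0.0043]
```

View pics/s5.png

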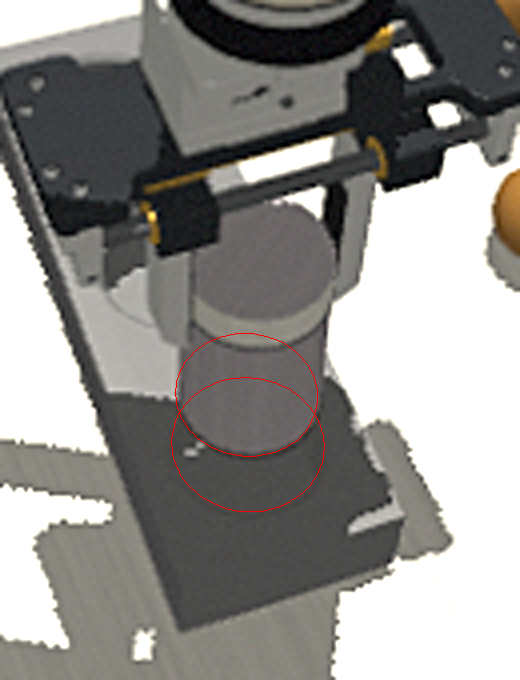

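View pics/w5.png

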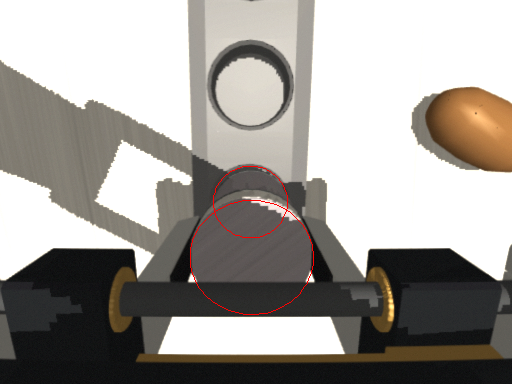

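Call:
{"api": "arm_command", "payload": {
  "series": "-0.002 0.005 0.004 -0.001 0.005 -0.006 0.05; 0 0 0 0 0 0 0.05; 0 0 0 0 0 0 0.05"
}}

```text
time: 8.9
tool_pos: [0.5387, -0.2801, 0.1374]
ee_rot: [-1.573, -0.004, -0.07]
wrist_force: [-0.2, 0.4, -6.6]
width: 0.0585
```

```bash
python3 - <<'E'
from h import *
x,y=POC[0]
plan2([x,y+.002,.12],w=.05,n=1)
print(robot.get_obs()["tool_pos"],robot.get_obs()["ee_rot"])
E
```

```text
1 0.002 -0.000 0.004 -0.001 0.017 0.001 0.05
tot tool [-0.0013  0.0174  0.0011] rv [ 0.0022 -0.0003  0.0041]
[ 0.5387 -0.2801  0.1374] [-1.573  -0.0041 -0.0703]
```

Call:
{"api": "arm_command", "payload": {
  "series": "0.002 0 0.004 -0.001 0.008 0.001 0.05; 0 0 0 0 0.008 0 0.05; 0 0 0 0 0.006 0 0.05; 0 0 0 0 0 0 0.05; 0 0 0 0 0 0 0.05"
}}

```text
time: 9.4
tool_pos: [0.5372, -0.279, 0.1126]
ee_rot: [-1.57, 0.002, -0.071]
wrist_force: [-0.6, -0.2, -5.4]
width: 0.0591
```

```bash
python3 - <<'E'
from h import *
x,y=POC[0]
plan2([x,y+.002,.07],w=.05,n=1)
print(robot.get_obs()["tool_pos"],robot.get_obs()["ee_rot"])
E
```

```text
1 -0.001 -0.001 -0.002 0.000 0.043 -0.000 0.05
tot tool [0.0003 0.0426 0.    ] rv [-0.0009 -0.0009 -0.0017]
[ 0.5372 -0.279   0.1126] [-1.5699  0.0017 -0.0709]
```

Perfectly aligned; lower gently.

Call:
{"api": "arm_command", "payload": {
  "series": "0 0 -0.002 0 0.006 0 0.05; 0 0 0 0 0.006 0 0.05; 0 0 0 0 0.006 0 0.05; 0 0 0 0 0 0 0.05; 0 0 0 0 0 0 0.05"
}}

```text
time: 9.9
tool_pos: [0.5372, -0.2789, 0.0929]
ee_rot: [-1.57, -0.0, -0.071]
wrist_force: [0.5, -0.5, -5.7]
width: 0.0587
```

Call:
{"api": "arm_command", "payload": {
  "series": "0 0 0 0 0.007 0 0.05; 0 0 0 0 0.007 0 0.05; 0 0 0 0 0.004 0 0.05; 0 0 0 0 0 0 0.05; 0 0 0 0 0 0 0.05"
}}

```text
time: 10.4
tool_pos: [0.5373, -0.2789, 0.0734]
ee_rot: [-1.57, -0.001, -0.071]
wrist_force: [-0.1, -0.2, -4.9]
width: 0.059
```

Call:
{"api": "arm_command", "payload": {
  "series": "0 0 0 0 0.002 0 0.05; 0 0 0 0 0 0 0.05; 0 0 0 0 0.002 0 0.05; 0 0 0 0 0 0 0.05; 0 0 0 0 0 0 0.05"
}}

```text
time: 10.9
tool_pos: [0.5382, -0.2801, 0.0715]
ee_rot: [-1.573, -0.004, -0.071]
wrist_force: [-0.4, 0.3, -6.6]
width: 0.0587
```

Call:
{"api": "arm_command", "payload": {
  "series": "0 0 0.004 -0.001 0.003 0.001 0.05; 0 0 0 0 0 0 0.05; 0 0 0 0 0 0 0.05"
}}

```text
time: 11.2
tool_pos: [0.5384, -0.2805, 0.071]
ee_rot: [-1.576, -0.003, -0.071]
wrist_force: [-0.2, -0.1, -3.4]
width: 0.0585
```

Call:
{"api": "arm_command", "payload": {
  "series": "0 0 0 0 0 0 0.075; 0 0 0 0 0 0 0.094; 0 0 0 0 0 0 0.094; 0 0 0 0 -0.01 0 0.094; 0 0 0 0 -0.02 0 0.094; 0 0 0 0 -0.03 0 0.094; 0 0 0 0 -0.03 0 0.094; 0 0 0 0 -0.03 0 0.094; 0 0 0 0 -0.02 0 0.094; 0 0 0 0 0 0 0.094; 0 0 0 0 0 0 0.094"
}}

```text
time: 12.3
tool_pos: [0.5401, -0.28, 0.2256]
ee_rot: [-1.581, -0.015, -0.07]
wrist_force: [-1.0, -1.2, -0.7]
width: 0.0941
```

```bash
python3 - <<'E'
from h import *
x,y=POC[0]
look("s6",[((x,y,.106),.03)],cam="side",k=1.5)
plan2([.6128,.16,.25],step=.045)
E
```

```text
(0.5375, -0.281, 0.106) [264.8957 276.5851 301.7184 308.1158]
[ 0.5401 -0.28    0.2256] [-1.5812 -0.0154 -0.0704] [-0.9811 -1.1928 -0.7268] 0.09409380161522343
10 0.001 -0.000 0.002 0.004 -0.003 0.044 0.094; 0.001 -0.000 0.002 0.004 -0.003 0.044 0.094; 0.001 -0.000 0.002 0.004 -0.003 0.044 0.094; 0.001 -0.000 0.002 0.004 -0.003 0.044 0.094; 0.001 -0.000 0.002 0.004 -0.003 0.044 0.094; 0.001 -0.000 0.002 0.004 -0.003 0.044 0.094; 0.001 -0.000 0.002 0.004 -0.003 0.044 0.094; 0.001 -0.000 0.002 0.004 -0.003 0.044 0.094; 0.001 -0.000 0.002 0.004 -0.003 0.044 0.094; 0.001 -0.000 0.002 0.004 -0.002 0.044 0.094
tot tool [ 0.0418 -0.0243  0.444 ] rv [ 0.0105 -0.0005  0.0155]
```

View pics/s6.png

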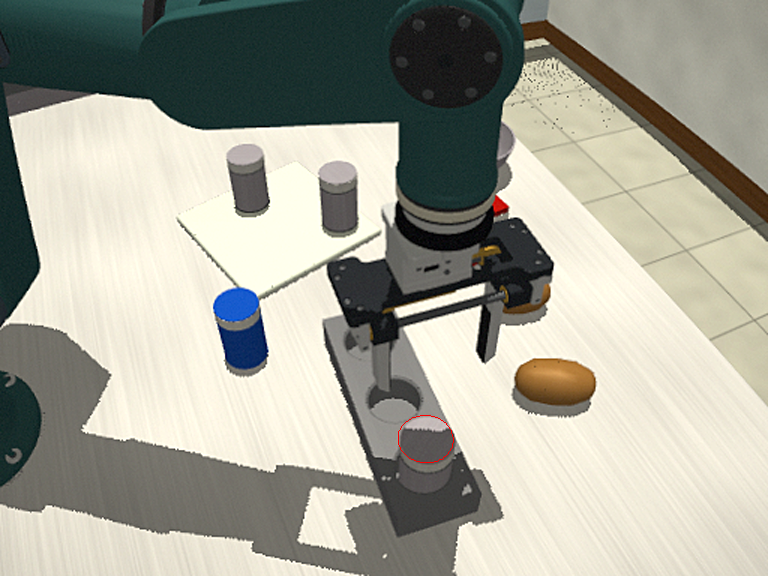

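Call:
{"api": "arm_command", "payload": {
  "series": "0.01 0 0.015 0.004 0 0.044 0.094; 0 0 0 0.005 0 0.045 0.094; 0 0 0 0.005 0 0.045 0.094; 0 0 0 0.004 0 0.045 0.094; 0 0 0 0.004 0 0.045 0.094; 0 0 0 0.004 0 0.045 0.094; 0 0 0 0.004 0 0.045 0.094; 0 0 0 0.004 0 0.045 0.094; 0 0 0 0.004 0 0.044 0.094; 0 0 0 0.004 0 0.03 0.094; 0 0 0 0 0 0 0.094; 0 0 0 0 0 0 0.094"
}}

```text
time: 13.55
tool_pos: [0.6072, 0.1643, 0.1994]
ee_rot: [-1.572, 0.038, -0.075]
wrist_force: [1.0, 0.1, 1.0]
width: 0.094
```

```bash
python3 - <<'E'
from h import *
x,y=TIN["P"]
look("w7",[((x,y,.112),.03)])
plan2([x,y,.14],n=3)
E
```

```text
(0.6128, 0.1977, 0.112) [223.3326 118.8128 294.989  190.3345]
[0.6072 0.1643 0.1994] [-1.5718  0.0383 -0.0752] [0.9538 0.1398 1.0407] 0.09399936089773987
3 0.000 -0.002 -0.013 0.002 0.020 0.011 0.094; 0.000 -0.002 -0.013 0.002 0.020 0.011 0.094; 0.000 -0.002 -0.013 0.001 0.020 0.011 0.094
tot tool [0.0034 0.0592 0.0339] rv [ 0.0004 -0.0057 -0.0388]
```

View pics/w7.png

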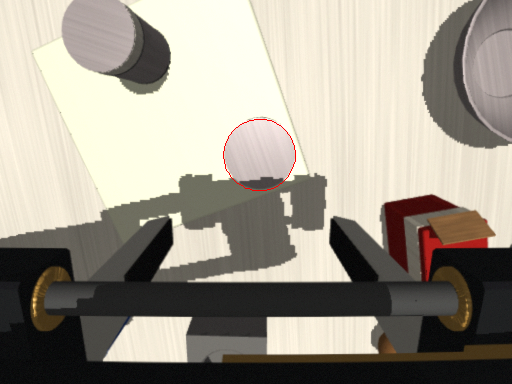

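Call:
{"api": "arm_command", "payload": {
  "series": "0 -0.006 -0.038 0.003 0 0.02 0.094; 0 0 0 0 0.02 0.011 0.094; 0 0 0 0 0.02 0 0.094; 0 0 0 0 0 0 0.094; 0 0 0 0 0 0 0.094"
}}

```text
time: 14.1
tool_pos: [0.6125, 0.1869, 0.1573]
ee_rot: [-1.574, 0.001, -0.08]
wrist_force: [0.4, 0.0, 0.6]
width: 0.0941
```

```bash
python3 - <<'E'
from h import *
x,y=TIN["P"]
print(robot.get_obs()["tool_pos"])
plan2([x,y,.070],n=4)
E
```

```text
[0.6125 0.1869 0.1573]
4 0.001 -0.003 -0.000 -0.000 0.022 0.003 0.094; 0.001 -0.003 -0.000 -0.000 0.022 0.003 0.094; 0.001 -0.003 -0.000 -0.000 0.022 0.003 0.094; 0.001 -0.003 -0.000 -0.000 0.022 0.003 0.094
tot tool [-0.0005  0.0873  0.0108] rv [ 0.0032 -0.0104 -0.0007]
```

Call:
{"api": "arm_command", "payload": {
  "series": "0.003 -0.01 0 0 0 0.011 0.094; 0 0 0 0 0.022 0 0.094; 0 0 0 0 0.022 0 0.094; 0 0 0 0 0.022 0 0.094; 0 0 0 0 0.016 0 0.094; 0 0 0 0 0 0 0.094; 0 0 0 0 0 0 0.094"
}}

```text
time: 14.8
tool_pos: [0.62, 0.1989, 0.0834]
ee_rot: [-1.564, -0.015, -0.073]
wrist_force: [0.3, -0.8, 1.1]
width: 0.0939
```

```bash
python3 - <<'E'
from h import *
x,y=TIN["P"]
print(robot.get_obs()["tool_pos"],robot.get_obs()["ee_rot"])
plan2([x,y,.070],n=1)
E
```

```text
[0.62   0.1989 0.0834] [-1.5639 -0.0152 -0.0732]
1 -0.007 -0.003 0.015 -0.007 0.013 -0.002 0.094
tot tool [-0.0071  0.0134 -0.0017] rv [-0.0069 -0.0031  0.0152]
```

Call:
{"api": "arm_command", "payload": {
  "series": "-0.007 -0.003 0.015 -0.007 0.006 -0.001 0.094; 0 0 0 0 0.006 0 0.094; 0 0 0 0 0 0 0.094; 0 0 0 0 0 0 0.094"
}}

```text
time: 15.2
tool_pos: [0.6149, 0.1992, 0.075]
ee_rot: [-1.569, -0.006, -0.07]
wrist_force: [-1.1, 0.6, 0.1]
width: 0.0941
```

```bash
python3 - <<'E'
from h import *
x,y=TIN["P"]
print(robot.get_obs()["tool_pos"],robot.get_obs()["ee_rot"])
plan2([x,y,.070],n=1)
E
```

```text
[0.6149 0.1992 0.075 ] [-1.5692 -0.0058 -0.0698]
1 -0.002 0.000 0.006 -0.002 0.005 -0.002 0.094
tot tool [-0.002   0.005  -0.0017] rv [-0.0016  0.0002  0.0058]
```

Call:
{"api": "arm_command", "payload": {
  "series": "-0.002 0 0.006 -0.002 0.003 -0.002 0.094; 0 0 0 0 0 0 0.094; 0 0 0 0 0 0 0.05; 0 0 0 0 0 0 0.05; 0 0 0 0 0 0 0.05; 0 0 0 0 0 0 0.05; 0 0 0 0 0 0 0.05; 0 0 0 0 0 0 0.05; 0 0 0 0 0 0 0.05"
}}

```text
time: 16.1
tool_pos: [0.6133, 0.1972, 0.0727]
ee_rot: [-1.571, -0.001, -0.07]
wrist_force: [-0.8, -1.0, 0.8]
width: 0.0589
```

Call:
{"api": "arm_command", "payload": {
  "series": "0 0 0 0 -0.02 0 0.05; 0 0 0 0 -0.03 0 0.05; 0 0 0 0 -0.03 0 0.05; 0 0 0 0 -0.03 0 0.05; 0 0 0 0 -0.03 0 0.05; 0 0 0 0 0 0 0.05; 0 0 0 0 0 0 0.05; 0 0 0 0 0 0 0.05"
}}

```text
time: 16.9
tool_pos: [0.6084, 0.1963, 0.205]
ee_rot: [-1.577, 0.02, -0.07]
wrist_force: [0.5, 0.4, -3.3]
width: 0.0592
```

```bash
python3 - <<'E'
from h import *
weigh()
o=robot.get_obs(); print(o["tool_pos"],o["ee_rot"],o["width"])
plan2([POC[1][0],POC[1][1],.22],w=.05,step=.045)
E
```

```text
F [-0.0205  0.2448 -2.7496] [0.2875 0.4224 0.2905]
[0.6088 0.1964 0.2062] [-1.5768  0.0188 -0.0699] 0.05915887139445373
9 0.001 0.000 -0.002 -0.004 -0.001 -0.042 0.05; 0.001 0.000 -0.002 -0.004 -0.001 -0.042 0.05; 0.001 0.000 -0.002 -0.004 -0.001 -0.042 0.05; 0.001 0.000 -0.002 -0.004 -0.001 -0.042 0.05; 0.001 0.000 -0.002 -0.004 -0.001 -0.042 0.05; 0.001 0.000 -0.002 -0.004 -0.001 -0.042 0.05; 0.001 0.000 -0.002 -0.004 -0.001 -0.042 0.05; 0.001 0.000 -0.002 -0.004 -0.001 -0.042 0.05; 0.001 0.000 -0.002 -0.004 -0.001 -0.042 0.05
tot tool [-0.0377 -0.0138 -0.3819] rv [ 0.006   0.0002 -0.0188]
```

Call:
{"api": "arm_command", "payload": {
  "series": "0.006 0 -0.019 -0.004 -0.002 -0.042 0.05; 0 0 0 -0.004 -0.001 -0.042 0.05; 0 0 0 -0.004 -0.001 -0.042 0.05; 0 0 0 -0.004 0 -0.042 0.05; 0 0 0 -0.004 0 -0.042 0.05; 0 0 0 -0.004 0 -0.042 0.05; 0 0 0 -0.004 0 -0.042 0.05; 0 0 0 -0.004 0 -0.042 0.05; 0 0 0 -0.004 0 -0.04 0.05; 0 0 0 0 0 0 0.05; 0 0 0 0 0 0 0.05; 0 0 0 0 0 0 0.05"
}}

```text
time: 18.5
tool_pos: [0.5453, -0.1891, 0.2095]
ee_rot: [-1.572, -0.004, -0.066]
wrist_force: [-0.6, 1.3, -2.6]
width: 0.0591
```

```bash
python3 - <<'E'
from h import *
o=robot.get_obs(); print(o["tool_pos"],o["ee_rot"],o["width"])
plan2([POC[1][0],POC[1][1]-.0005,.13],w=.05,n=4)
E
```

```text
[ 0.5453 -0.1891  0.2095] [-1.5717 -0.0038 -0.0665] 0.05908083177248947
4 0.000 0.001 0.001 -0.000 0.020 0.002 0.05; 0.000 0.001 0.001 -0.000 0.020 0.002 0.05; 0.000 0.001 0.001 -0.000 0.020 0.002 0.05; 0.000 0.001 0.001 -0.000 0.020 0.002 0.05
tot tool [-0.0013  0.0795  0.0065] rv [0.0009 0.0035 0.0038]
```

Call:
{"api": "arm_command", "payload": {
  "series": "0.001 0.003 0.004 -0.001 0.015 0.006 0.05; 0 0 0 0 0.02 0 0.05; 0 0 0 0 0.02 0 0.05; 0 0 0 0 0.016 0 0.05; 0 0 0 0 0 0 0.05; 0 0 0 0 0 0 0.05; 0 0 0 0 0 0 0.05"
}}

```text
time: 19.2
tool_pos: [0.5456, -0.1717, 0.1324]
ee_rot: [-1.567, 0.003, -0.057]
wrist_force: [0.6, 0.5, -2.6]
width: 0.059
```

```bash
python3 - <<'E'
from h import *
o=robot.get_obs(); print(o["tool_pos"],o["ee_rot"],o["width"])
plan2([POC[1][0],POC[1][1]-.0005,.11],w=.05,n=2)
E
```

```text
[ 0.5456 -0.1717  0.1324] [-1.5665  0.0026 -0.0571] 0.05900278378448713
2 -0.002 0.006 -0.001 -0.000 0.011 -0.005 0.05; -0.002 0.006 -0.001 -0.000 0.011 -0.005 0.05
tot tool [-0.0004  0.0224 -0.0108] rv [-0.0043  0.0129 -0.0026]
```

Call:
{"api": "arm_command", "payload": {
  "series": "-0.004 0.013 -0.003 0 0.004 -0.01 0.05; 0 0 0 0 0.004 0 0.05; 0 0 0 0 0.004 0 0.05; 0 0 0 0 0 0 0.05; 0 0 0 0 0 0 0.05"
}}

```text
time: 19.7
tool_pos: [0.5466, -0.1833, 0.1224]
ee_rot: [-1.573, -0.006, -0.071]
wrist_force: [-0.6, -0.5, -2.3]
width: 0.0592
```

```bash
python3 - <<'E'
from h import *
o=robot.get_obs(); print(o["tool_pos"],o["ee_rot"],o["width"])
x,y=POC[1]
plan2([x,y-.0005,.11],w=.05,n=1)
t=o["tool_pos"]
look("s8",[((x,y,.046),.033),((t[0],t[1]+.0005,t[2]-.0607),.03)],cam="side",crop=(210,170,340,330),k=4)
E
```

```text
[ 0.5466 -0.1833  0.1224] [-1.5729 -0.0059 -0.0714] 0.05919632294504848
1 0.002 -0.001 0.006 -0.002 0.012 0.001 0.05
tot tool [-0.0022  0.0124  0.0006] rv [ 0.0021 -0.0014  0.0059]
(0.5445, -0.182, 0.046) [244.5125 251.4951 280.0696 280.7524]
(np.float64(0.5466446040331893), np.float64(-0.18279213759604548), np.float64(0.06171221096307262)) [247.2937 247.7138 280.0662 274.4666]
[ 0.5466 -0.1833  0.1224] [-1.5729 -0.0059 -0.0714] [-0.5962 -0.5309 -2.3345] 0.05919632294504848
```

View pics/s8.png

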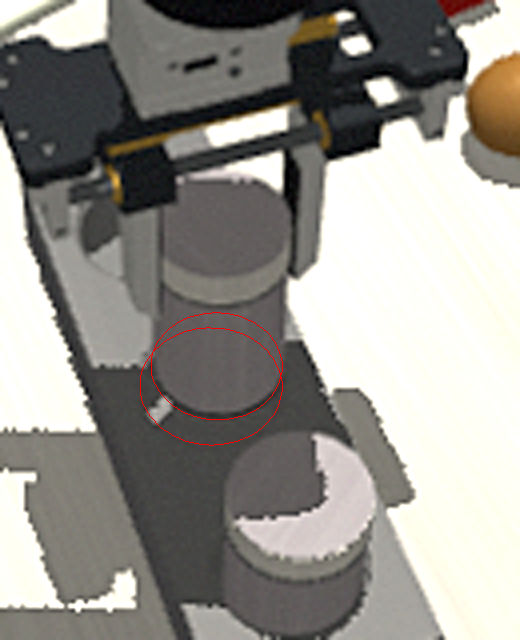

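Tracking matches. Correct x by −2 mm and lower.

Call:
{"api": "arm_command", "payload": {
  "series": "0.002 -0.001 0.006 -0.002 0.004 0.001 0.05; 0 0 0 0 0.005 0 0.05; 0 0 0 0 0 0 0.05; 0 0 0 0 0 0 0.05"
}}

```text
time: 20.15
tool_pos: [0.5445, -0.182, 0.1126]
ee_rot: [-1.571, 0.001, -0.07]
wrist_force: [-0.1, 0.7, -1.9]
width: 0.0593
```

```bash
python3 - <<'E'
from h import *
o=robot.get_obs(); print(o["tool_pos"],o["ee_rot"],o["width"])
plan2([POC[1][0],POC[1][1]-.0005,.07],w=.05,n=1)
E
```

```text
[ 0.5445 -0.182   0.1126] [-1.5707  0.0007 -0.0703] 0.05930325013687277
1 -0.000 -0.000 -0.001 0.000 0.043 -0.000 0.05
tot tool [-0.      0.0426 -0.0005] rv [-0.0001 -0.0003 -0.0007]
```

Call:
{"api": "arm_command", "payload": {
  "series": "0 0 0 0 0.007 0 0.05; 0 0 0 0 0.007 0 0.05; 0 0 0 0 0.007 0 0.05; 0 0 0 0 0.007 0 0.05; 0 0 0 0 0.006 0 0.05; 0 0 0 0 0 0 0.05; 0 0 0 0 0 0 0.05"
}}

```text
time: 20.85
tool_pos: [0.5439, -0.1816, 0.0744]
ee_rot: [-1.57, 0.003, -0.07]
wrist_force: [-0.6, 0.3, -3.2]
width: 0.0588
```

```bash
python3 - <<'E'
from h import *
plan2([POC[1][0],POC[1][1]-.0005,.0667],w=.05,n=1)
E
```

```text
1 -0.001 -0.000 -0.003 0.001 0.008 -0.001 0.05
tot tool [ 0.0006  0.0077 -0.0008] rv [-0.0009 -0.0002 -0.0025]
```

Call:
{"api": "arm_command", "payload": {
  "series": "-0.001 0 -0.003 0.001 0.004 -0.001 0.05; 0 0 0 0 0.003 0 0.05; 0 0 0 0 0 0 0.05; 0 0 0 0 0 0 0.05"
}}

```text
time: 21.25
tool_pos: [0.5456, -0.1832, 0.0678]
ee_rot: [-1.572, -0.003, -0.07]
wrist_force: [-0.1, 0.3, -2.3]
width: 0.0588
```

Call:
{"api": "arm_command", "payload": {
  "series": "0 0 0.003 -0.001 0.003 0.001 0.05; 0 0 0 0 0 0 0.05; 0 0 0 0 0 0 0.05"
}}

```text
time: 21.55
tool_pos: [0.5463, -0.184, 0.0683]
ee_rot: [-1.576, -0.005, -0.07]
wrist_force: [-0.7, 0.0, -3.3]
width: 0.0592
```

Call:
{"api": "arm_command", "payload": {
  "series": "0 0 0 0 0 0 0.075; 0 0 0 0 0 0 0.094; 0 0 0 0 0 0 0.094; 0 0 0 0 -0.01 0 0.094; 0 0 0 0 -0.02 0 0.094; 0 0 0 0 -0.03 0 0.094; 0 0 0 0 -0.03 0 0.094; 0 0 0 0 -0.03 0 0.094; 0 0 0 0 -0.02 0 0.094; 0 0 0 0 0 0 0.094; 0 0 0 0 0 0 0.094"
}}

```text
time: 22.65
tool_pos: [0.5464, -0.1829, 0.2194]
ee_rot: [-1.577, -0.011, -0.07]
wrist_force: [0.5, 1.0, -1.0]
width: 0.0937
```

```bash
python3 - <<'E'
from h import *
look("s9",[((*POC[0],.106),.03),((*POC[1],.106),.03)],cam="side",k=1.5)
plan2([TIN["Q"][0],TIN["Q"][1]-.03,.21],step=.045)
E
```

```text
(0.5375, -0.281, 0.106) [264.8957 276.5851 301.7184 308.1158]
(0.5445, -0.182, 0.106) [245.7949 232.874  279.9107 260.0564]
[ 0.5464 -0.1829  0.2194] [-1.5772 -0.0106 -0.07  ] [ 0.5384  1.0163 -0.9752] 0.09368298433749052
11 0.001 0.000 0.001 -0.008 0.001 0.041 0.094; 0.001 0.000 0.001 -0.008 0.001 0.041 0.094; 0.001 0.000 0.001 -0.008 0.001 0.041 0.094; 0.001 0.000 0.001 -0.008 0.001 0.041 0.094; 0.001 0.000 0.001 -0.008 0.001 0.041 0.094; 0.001 0.000 0.001 -0.008 0.001 0.041 0.094; 0.001 0.000 0.001 -0.008 0.001 0.041 0.094; 0.001 0.000 0.001 -0.008 0.001 0.041 0.094; 0.001 0.000 0.001 -0.008 0.001 0.041 0.094; 0.001 0.000 0.001 -0.008 0.001 0.041 0.094; 0.001 0.000 0.001 -0.008 0.001 0.041 0.094
tot tool [-0.0866  0.0094  0.4531] rv [0.0064 0.     0.0107]
```

View pics/s9.png

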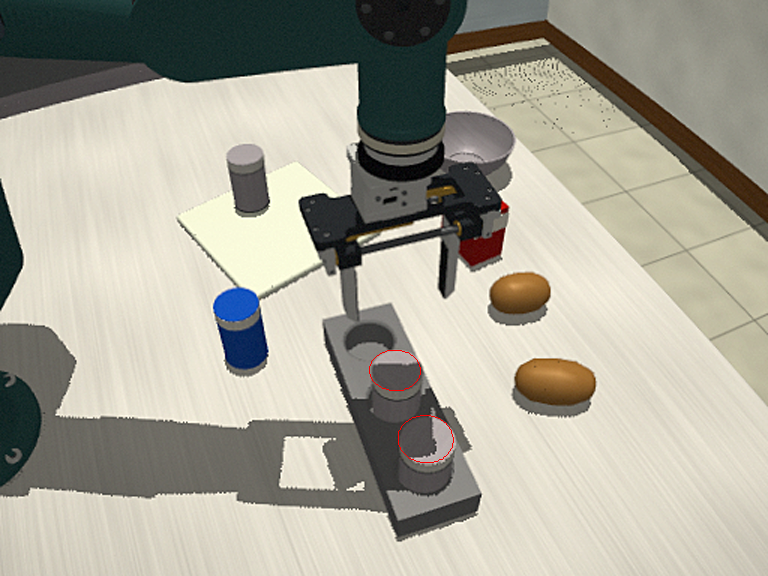

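Both seated. Next the last tin, Q.

Call:
{"api": "arm_command", "payload": {
  "series": "0.006 0 0.011 -0.008 0.001 0.041 0.094; 0 0 0 -0.008 0 0.041 0.094; 0 0 0 -0.008 0 0.041 0.094; 0 0 0 -0.008 0 0.041 0.094; 0 0 0 -0.008 0 0.041 0.094; 0 0 0 -0.008 0 0.041 0.094; 0 0 0 -0.008 0 0.041 0.094; 0 0 0 -0.008 0 0.041 0.094; 0 0 0 -0.008 0 0.041 0.094; 0 0 0 -0.008 0 0.041 0.094; 0 0 0 0 0 0.02 0.094; 0 0 0 0 0 0 0.094"
}}

```text
time: 23.9
tool_pos: [0.4859, 0.266, 0.1942]
ee_rot: [-1.577, 0.038, -0.075]
wrist_force: [0.5, 0.3, -0.8]
width: 0.0936
```

```bash
python3 - <<'E'
from h import *
x,y=TIN["Q"]
look("w10",[((x,y,.112),.03)])
plan2([x,y,.15],n=3)
E
```

```text
(0.4918, 0.3052, 0.112) [222.1973 110.9648 295.699  184.6306]
[0.4859 0.266  0.1942] [-1.5767  0.0382 -0.0751] [ 0.5407  0.2796 -0.7592] 0.0935948907759678
3 0.002 -0.002 -0.013 0.002 0.015 0.014 0.094; 0.002 -0.002 -0.013 0.001 0.015 0.014 0.094; 0.002 -0.002 -0.013 0.001 0.015 0.014 0.094
tot tool [0.0032 0.044  0.0407] rv [ 0.0066 -0.0061 -0.0389]
```

View pics/w10.png

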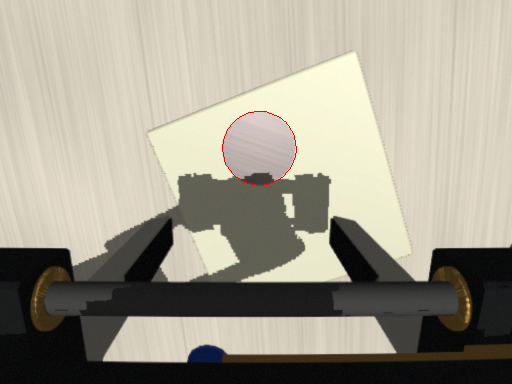

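Call:
{"api": "arm_command", "payload": {
  "series": "0.006 -0.006 -0.038 0.003 0.005 0.02 0.094; 0 0 0 0 0.015 0.018 0.094; 0 0 0 0 0.015 0.003 0.094; 0 0 0 0 0 0 0.094; 0 0 0 0 0 0 0.094"
}}

```text
time: 24.45
tool_pos: [0.4913, 0.3005, 0.1519]
ee_rot: [-1.579, 0.007, -0.076]
wrist_force: [0.7, 0.0, -0.2]
width: 0.0939
```

```bash
python3 - <<'E'
from h import *
x,y=TIN["Q"]
plan2([x,y,.07],n=4)
print(robot.get_obs()["tool_pos"])
E
```

```text
4 0.002 -0.001 -0.002 0.000 0.020 0.001 0.094; 0.002 -0.001 -0.002 0.000 0.020 0.001 0.094; 0.002 -0.001 -0.002 0.000 0.020 0.001 0.094; 0.002 -0.001 -0.002 0.000 0.020 0.001 0.094
tot tool [0.0002 0.0819 0.0047] rv [ 0.0082 -0.0058 -0.007 ]
[0.4913 0.3005 0.1519]
```

Call:
{"api": "arm_command", "payload": {
  "series": "0.008 -0.006 -0.007 0 0.005 0.005 0.094; 0 0 0 0 0.02 0 0.094; 0 0 0 0 0.02 0 0.094; 0 0 0 0 0.02 0 0.094; 0 0 0 0 0.012 0 0.094; 0 0 0 0 0 0 0.094; 0 0 0 0 0 0 0.094"
}}

```text
time: 25.15
tool_pos: [0.4952, 0.3039, 0.0753]
ee_rot: [-1.567, -0.007, -0.074]
wrist_force: [-0.8, -0.0, 0.9]
width: 0.094
```

```bash
python3 - <<'E'
from h import *
x,y=TIN["Q"]
plan2([x,y,.07],n=1)
print(robot.get_obs()["tool_pos"])
E
```

```text
1 -0.004 -0.004 0.007 -0.004 0.005 0.001 0.094
tot tool [-0.0035  0.0053  0.001 ] rv [-0.0042 -0.0038  0.0074]
[0.4952 0.3039 0.0753]
```

Call:
{"api": "arm_command", "payload": {
  "series": "-0.004 -0.004 0.007 -0.004 0.004 0.001 0.094; 0 0 0 0 0 0 0.094; 0 0 0 0 0 0 0.05; 0 0 0 0 0 0 0.05; 0 0 0 0 0 0 0.05; 0 0 0 0 0 0 0.05; 0 0 0 0 0 0 0.05; 0 0 0 0 0 0 0.05; 0 0 0 0 0 0 0.05"
}}

```text
time: 26.05
tool_pos: [0.493, 0.3067, 0.0754]
ee_rot: [-1.567, -0.006, -0.069]
wrist_force: [0.1, -0.5, 0.4]
width: 0.0603
```

Call:
{"api": "arm_command", "payload": {
  "series": "0 0 0 0 -0.02 0 0.05; 0 0 0 0 -0.03 0 0.05; 0 0 0 0 -0.03 0 0.05; 0 0 0 0 -0.03 0 0.05; 0 0 0 0 -0.03 0 0.05; 0 0 0 0 0 0 0.05; 0 0 0 0 0 0 0.05; 0 0 0 0 0 0 0.05"
}}

```text
time: 26.85
tool_pos: [0.4892, 0.304, 0.2094]
ee_rot: [-1.577, 0.009, -0.07]
wrist_force: [-0.0, -0.1, -2.9]
width: 0.0607
```

```bash
python3 - <<'E'
from h import *
weigh()
o=robot.get_obs(); print(o["tool_pos"],o["ee_rot"],o["width"])
plan2([POC[2][0],POC[2][1],.2],w=.05,step=.045)
E
```

```text
F [-0.1199 -0.197  -2.4608] [0.3553 0.297  0.5729]
[0.4895 0.3042 0.2106] [-1.5759  0.0076 -0.0697] 0.060736280763713804
9 0.001 0.000 -0.001 0.010 0.001 -0.042 0.05; 0.001 0.000 -0.001 0.010 0.001 -0.042 0.05; 0.001 0.000 -0.001 0.010 0.001 -0.042 0.05; 0.001 0.000 -0.001 0.010 0.001 -0.042 0.05; 0.001 0.000 -0.001 0.010 0.001 -0.042 0.05; 0.001 0.000 -0.001 0.010 0.001 -0.042 0.05; 0.001 0.000 -0.001 0.010 0.001 -0.042 0.05; 0.001 0.000 -0.001 0.010 0.001 -0.042 0.05; 0.001 0.000 -0.001 0.010 0.001 -0.042 0.05
tot tool [ 0.0894  0.0106 -0.3818] rv [ 0.0051  0.0003 -0.0076]
```

Call:
{"api": "arm_command", "payload": {
  "series": "0.005 0 -0.008 0.01 0 -0.042 0.05; 0 0 0 0.01 0 -0.042 0.05; 0 0 0 0.01 0 -0.042 0.05; 0 0 0 0.01 0 -0.042 0.05; 0 0 0 0.01 0 -0.042 0.05; 0 0 0 0.01 0 -0.042 0.05; 0 0 0 0.01 0 -0.042 0.05; 0 0 0 0.01 0 -0.042 0.05; 0 0 0 0.008 0 -0.036 0.05; 0 0 0 0 0 0 0.05; 0 0 0 0 0 0 0.05; 0 0 0 0 0 0 0.05"
}}

```text
time: 28.45
tool_pos: [0.5546, -0.0853, 0.2095]
ee_rot: [-1.569, -0.003, -0.065]
wrist_force: [-0.4, -0.4, -2.3]
width: 0.0604
```

```bash
python3 - <<'E'
from h import *
o=robot.get_obs(); print(o["tool_pos"],o["ee_rot"],o["width"])
plan2([POC[2][0],POC[2][1]+.0015,.135],w=.05,n=4)
E
```

```text
[ 0.5546 -0.0853  0.2095] [-1.5695 -0.0034 -0.065 ] 0.060413697423113526
4 -0.000 0.001 0.001 -0.001 0.019 0.001 0.05; -0.000 0.001 0.001 -0.001 0.019 0.001 0.05; -0.000 0.001 0.001 -0.001 0.019 0.001 0.05; -0.000 0.001 0.001 -0.001 0.019 0.001 0.05
tot tool [-0.0029  0.0745  0.0036] rv [-0.0013  0.005   0.0034]
```

Call:
{"api": "arm_command", "payload": {
  "series": "-0.001 0.005 0.003 -0.003 0.01 0.001 0.05; 0 0 0 0 0.015 0 0.05; 0 0 0 0 0.015 0 0.05; 0 0 0 0 0.015 0 0.05; 0 0 0 0 0.012 0 0.05; 0 0 0 0 0 0 0.05; 0 0 0 0 0 0 0.05; 0 0 0 0 0 0 0.05"
}}

```text
time: 29.25
tool_pos: [0.55, -0.074, 0.1384]
ee_rot: [-1.568, 0.001, -0.058]
wrist_force: [-0.4, -0.8, -2.2]
width: 0.0606
```

```bash
python3 - <<'E'
from h import *
o=robot.get_obs(); t=o["tool_pos"]; print(t)
x,y=POC[2]
plan2([x,y+.0015,.115],w=.05,n=2)
look("s11",[((x,y,.046),.033),((t[0],t[1]-.0015,t[2]-.0634),.03)],cam="side",crop=(190,130,320,290),k=4)
E
```

```text
[ 0.55   -0.074   0.1384]
2 -0.001 0.006 -0.000 0.001 0.012 -0.004 0.05; -0.001 0.006 -0.000 0.001 0.012 -0.004 0.05
tot tool [ 0.0025  0.0234 -0.0073] rv [-0.0024  0.0124 -0.0007]
(0.552, -0.083, 0.046) [229.2728 214.3286 262.403  239.8334]
(np.float64(0.5499887354885107), np.float64(-0.07549572294252498), np.float64(0.07500884199105713)) [227.9466 203.568  258.6296 226.6639]
[ 0.55   -0.074   0.1384] [-1.5683  0.0007 -0.0576] [-0.3633 -0.7656 -2.2355] 0.06060319466660458
```

View pics/s11.png

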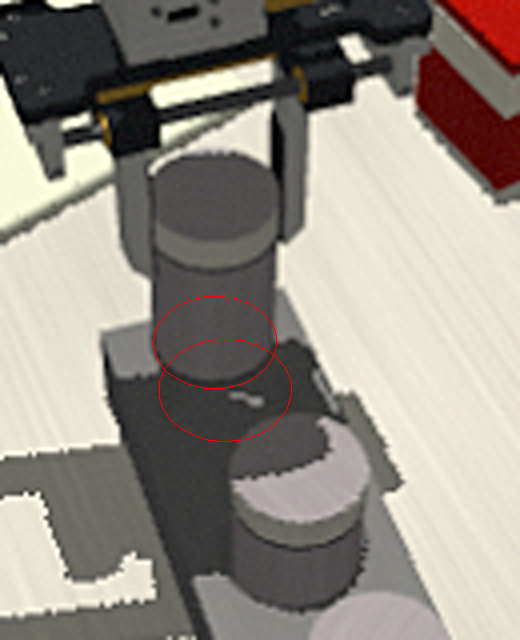

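Call:
{"api": "arm_command", "payload": {
  "series": "-0.002 0.012 -0.001 0.002 0.005 -0.008 0.05; 0 0 0 0 0.005 0 0.05; 0 0 0 0 0 0 0.05; 0 0 0 0 0 0 0.05"
}}

```text
time: 29.7
tool_pos: [0.5532, -0.0837, 0.1299]
ee_rot: [-1.571, -0.005, -0.072]
wrist_force: [1.1, 0.0, -2.7]
width: 0.0605
```

```bash
python3 - <<'E'
from h import *
o=robot.get_obs(); t=o["tool_pos"]; print(t)
x,y=POC[2]
plan2([x,y+.0008,.112],w=.05,n=1)
E
```

```text
[ 0.5532 -0.0837  0.1299]
1 0.001 -0.002 0.005 -0.001 0.018 0.001 0.05
tot tool [-0.0013  0.0179  0.0014] rv [ 0.0007 -0.0016  0.005 ]
```

Call:
{"api": "arm_command", "payload": {
  "series": "0.001 -0.002 0.005 -0.001 0.006 0.001 0.05; 0 0 0 0 0.006 0 0.05; 0 0 0 0 0.004 0 0.05; 0 0 0 0 0 0 0.05; 0 0 0 0 0 0 0.05"
}}

```text
time: 30.2
tool_pos: [0.5519, -0.0825, 0.112]
ee_rot: [-1.57, 0.001, -0.07]
wrist_force: [0.2, -1.1, -2.1]
width: 0.0604
```

```bash
python3 - <<'E'
from h import *
x,y=POC[2]
o=robot.get_obs(); t=o["tool_pos"]; print(t)
plan2([x,y+.0008,.07],w=.05,n=1)
look("s12",[((x,y,.046),.033),((t[0],t[1]-.0015,t[2]-.0634),.03)],cam="side",crop=(190,130,320,290),k=4)
E
```

```text
[ 0.5519 -0.0825  0.112 ]
1 -0.001 0.000 -0.001 0.000 0.042 0.000 0.05
tot tool [0.0001 0.042  0.0003] rv [-0.0007  0.0004 -0.0014]
(0.552, -0.083, 0.046) [229.2728 214.3286 262.403  239.8334]
(np.float64(0.5518919124034267), np.float64(-0.08402212033927023), np.float64(0.04861981052173271)) [230.8668 214.9513 261.0705 238.1815]
[ 0.5519 -0.0825  0.112 ] [-1.5701  0.0014 -0.0696] [ 0.1874 -1.1132 -2.0924] 0.06036246744369861
```

View pics/s12.png

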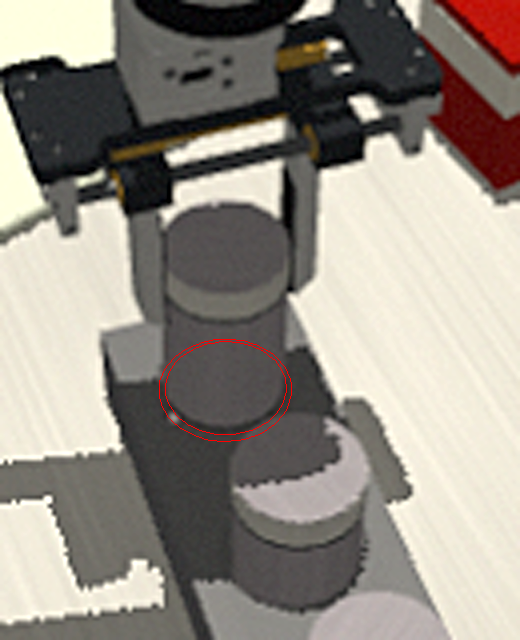

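Call:
{"api": "arm_command", "payload": {
  "series": "0 0 -0.001 0 0.004 -0.001 0.05; 0 0 0 0 0.004 0 0.05; 0 0 0 0 0 0 0.05; 0 0 0 0 0 0 0.05"
}}

```text
time: 30.65
tool_pos: [0.552, -0.0836, 0.1037]
ee_rot: [-1.57, -0.001, -0.07]
wrist_force: [-0.2, -0.2, -1.6]
width: 0.0604
```

Call:
{"api": "arm_command", "payload": {
  "series": "0 0 0.001 0 0.005 0 0.05; 0 0 0 0 0.005 0 0.05; 0 0 0 0 0 0 0.05; 0 0 0 0 0 0 0.05"
}}

```text
time: 31.05
tool_pos: [0.552, -0.0836, 0.0928]
ee_rot: [-1.57, 0.001, -0.07]
wrist_force: [-0.4, 1.1, -1.8]
width: 0.0606
```

```bash
python3 - <<'E'
from h import *
weigh(3)
x,y=POC[2]
o=robot.get_obs(); t=o["tool_pos"]; print(t)
look("s13",[((t[0],t[1]-.0015,t[2]-.0634+.1),.03)],cam="side",crop=(190,130,320,290),k=4)
E
```

```text
F [-0.2284  0.3139 -1.7964] [0.1405 0.5665 0.0525]
[ 0.5521 -0.0836  0.0931]
(np.float64(0.5521313476830169), np.float64(-0.08514460184747583), np.float64(0.12965138706267992)) [229.7511 187.2334 262.0523 210.7769]
[ 0.5521 -0.0836  0.0931] [-1.5703  0.0003 -0.0695] [ 0.3105  0.0059 -2.4898] 0.060218714174859564
```

View pics/s13.png

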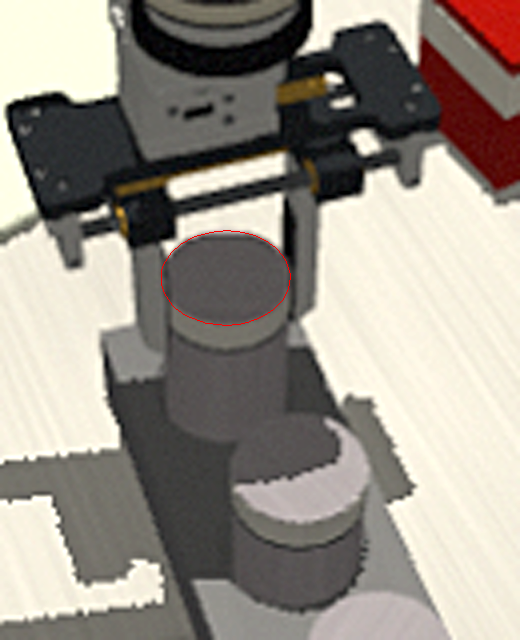

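Call:
{"api": "arm_command", "payload": {
  "series": "0 0 0 0 0.006 0 0.05; 0 0 0 0 0.006 0 0.05; 0 0 0 0 0.005 0 0.05; 0 0 0 0 0 0 0.05; 0 0 0 0 0 0 0.05"
}}

```text
time: 31.75
tool_pos: [0.5521, -0.0836, 0.0745]
ee_rot: [-1.57, 0.0, -0.069]
wrist_force: [0.1, 0.0, -2.3]
width: 0.0608
```

Call:
{"api": "arm_command", "payload": {
  "series": "0 0 0 0 0.003 0 0.05; 0 0 0 0 0.002 0 0.05; 0 0 0 0 0 0 0.05; 0 0 0 0 0 0 0.05"
}}

```text
time: 32.15
tool_pos: [0.5525, -0.0837, 0.0697]
ee_rot: [-1.57, -0.001, -0.069]
wrist_force: [-1.0, -0.6, -2.1]
width: 0.0603
```

Base is within about 0.5 mm of the floor; release and retreat.

Call:
{"api": "arm_command", "payload": {
  "series": "0 0 0 0 0.001 0 0.05; 0 0 0 0 0 0 0.05; 0 0 0 0 0 0 0.075; 0 0 0 0 0 0 0.094; 0 0 0 0 0 0 0.094; 0 0 0 0 -0.01 0 0.094; 0 0 0 0 -0.02 0 0.094; 0 0 0 0 -0.03 0 0.094; 0 0 0 0 -0.03 0 0.094; 0 0 0 0 -0.03 0 0.094; 0 0 0 0 -0.02 0 0.094; 0 0 0 0 0 0 0.094"
}}

```text
time: 33.35
tool_pos: [0.5535, -0.084, 0.2203]
ee_rot: [-1.572, -0.008, -0.07]
wrist_force: [-0.0, -0.6, 0.4]
width: 0.094
```

```bash
python3 - <<'E'
from h import *
look("s14",[((*p,.106),.03) for p in POC],cam="side",k=1.5)
plan2([POC[0][0],POC[0][1]-.0,.21],step=.045)
E
```

```text
(0.5375, -0.281, 0.106) [264.8957 276.5851 301.7184 308.1158]
(0.5445, -0.182, 0.106) [245.7949 232.874  279.9107 260.0564]
(0.552, -0.083, 0.106) [229.7174 195.0868 261.3396 218.5021]
[ 0.5535 -0.084   0.2203] [-1.5718 -0.0081 -0.0695] [-0.0152 -0.5754  0.3841] 0.09398106019825643
5 0.000 0.000 0.001 -0.000 0.002 -0.040 0.094; 0.000 0.000 0.001 -0.000 0.002 -0.040 0.094; 0.000 0.000 0.001 -0.000 0.002 -0.040 0.094; 0.000 0.000 0.001 -0.000 0.002 -0.040 0.094; 0.000 0.000 0.001 -0.000 0.002 -0.040 0.094
tot tool [-0.0016  0.0087 -0.1977] rv [0.0007 0.0005 0.0058]
```

View pics/s14.png

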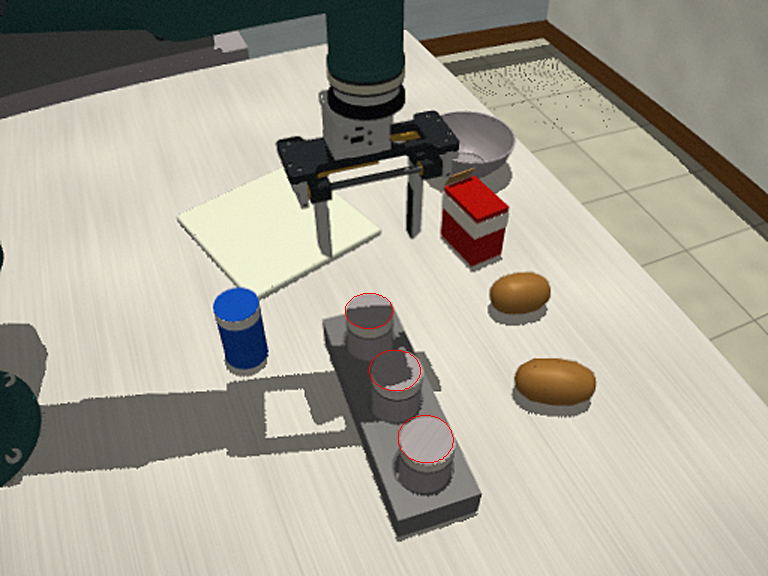

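All three are seated (lid circles match at z=0.106). Now the heavy tin, in the right pocket.

Call:
{"api": "arm_command", "payload": {
  "series": "0.001 0 0.006 -0.001 0 -0.04 0.094; 0 0 0 0 0 -0.04 0.094; 0 0 0 0 0 -0.04 0.094; 0 0 0 0 0 -0.04 0.094; 0 0 0 0 0 -0.036 0.094; 0 0 0 0 0 0 0.094; 0 0 0 0 0 0 0.094; 0 0 0 0 0 0 0.094"
}}

```text
time: 34.2
tool_pos: [0.5345, -0.2819, 0.2052]
ee_rot: [-1.56, 0.017, -0.065]
wrist_force: [-0.4, 0.2, 0.2]
width: 0.0942
```

```bash
python3 - <<'E'
from h import *
x,y=POC[0]
look("w15",[((x,y,.106),.03)])
plan2([x,y,.15],n=4)
E
```

```text
(0.5375, -0.281, 0.106) [223.1173 158.0823 289.9165 223.2375]
[ 0.5345 -0.2819  0.2052] [-1.5602  0.0167 -0.0648] [-0.432   0.2432  0.1734] 0.09420015968790872
4 -0.003 0.001 -0.004 0.001 0.014 0.000 0.094; -0.003 0.001 -0.004 0.001 0.014 0.000 0.094; -0.003 0.001 -0.004 0.001 0.014 0.000 0.094; -0.003 0.001 -0.004 0.001 0.014 0.000 0.094
tot tool [0.0029 0.0552 0.0006] rv [-0.0106  0.0057 -0.0168]
```

View pics/w15.png

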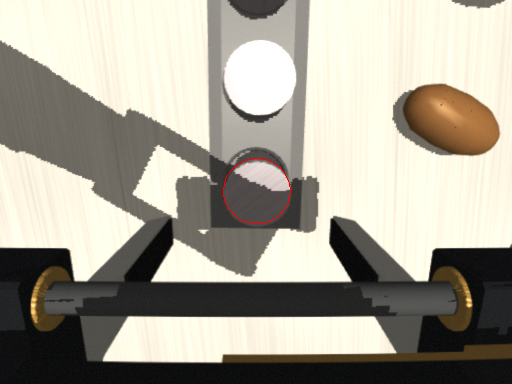

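Call:
{"api": "arm_command", "payload": {
  "series": "-0.011 0.006 -0.017 0.003 0.014 0 0.094; 0 0 0 0 0.015 0 0.094; 0 0 0 0 0.015 0 0.094; 0 0 0 0 0 0 0.094; 0 0 0 0 0 0 0.094"
}}

```text
time: 34.75
tool_pos: [0.5395, -0.2744, 0.1615]
ee_rot: [-1.571, -0.003, -0.061]
wrist_force: [-0.8, 0.4, 0.2]
width: 0.0935
```

```bash
python3 - <<'E'
from h import *
x,y=POC[0]
print(robot.get_obs()["tool_pos"]);plan2([x,y,.07],n=4)
E
```

```text
[ 0.5395 -0.2744  0.1615]
4 0.000 0.002 0.001 -0.000 0.023 -0.002 0.094; 0.000 0.002 0.001 -0.000 0.023 -0.002 0.094; 0.000 0.002 0.001 -0.000 0.023 -0.002 0.094; 0.000 0.002 0.001 -0.000 0.023 -0.002 0.094
tot tool [-0.0015  0.0915 -0.0067] rv [0.0004 0.009  0.0035]
```

Call:
{"api": "arm_command", "payload": {
  "series": "0 0.009 0.003 -0.002 0.005 -0.007 0.094; 0 0 0 0 0.02 0 0.094; 0 0 0 0 0.02 0 0.094; 0 0 0 0 0.02 0 0.094; 0 0 0 0 0.01 0 0.094; 0 0 0 0 0 0 0.094; 0 0 0 0 0 0 0.094"
}}

```text
time: 35.45
tool_pos: [0.5406, -0.2845, 0.0909]
ee_rot: [-1.578, -0.011, -0.07]
wrist_force: [0.1, 0.4, 0.3]
width: 0.0938
```

```bash
python3 - <<'E'
from h import *
x,y=POC[0]
print(robot.get_obs()["tool_pos"]);plan2([x,y,.068],n=1)
E
```

```text
[ 0.5406 -0.2845  0.0909]
1 0.008 -0.000 0.011 -0.004 0.023 0.003 0.094
tot tool [-0.0033  0.0229  0.0032] rv [ 0.0077 -0.0001  0.0108]
```

Call:
{"api": "arm_command", "payload": {
  "series": "0.008 0 0.011 -0.003 0.007 0.003 0.094; 0 0 0 0 0.008 0 0.094; 0 0 0 0 0.006 0 0.094; 0 0 0 0 0 0 0.094; 0 0 0 0 0 0 0.094"
}}

```text
time: 35.95
tool_pos: [0.5393, -0.2822, 0.0715]
ee_rot: [-1.572, -0.004, -0.07]
wrist_force: [-0.1, -0.2, 0.2]
width: 0.0939
```

```bash
python3 - <<'E'
from h import *
x,y=POC[0]
print(robot.get_obs()["tool_pos"]);plan2([x,y,.068],n=1)
E
```

```text
[ 0.5393 -0.2822  0.0715]
1 0.002 -0.000 0.004 -0.002 0.003 0.001 0.094
tot tool [-0.0018  0.0035  0.0011] rv [ 0.0017 -0.0003  0.0036]
```

Call:
{"api": "arm_command", "payload": {
  "series": "0.002 0 0.004 -0.002 0.003 0.001 0.094; 0 0 0 0 0 0 0.094; 0 0 0 0 0 0 0.05; 0 0 0 0 0 0 0.05; 0 0 0 0 0 0 0.05; 0 0 0 0 0 0 0.05; 0 0 0 0 0 0 0.05; 0 0 0 0 0 0 0.05; 0 0 0 0 0 0 0.05"
}}

```text
time: 36.85
tool_pos: [0.5381, -0.2813, 0.0692]
ee_rot: [-1.571, -0.002, -0.07]
wrist_force: [0.8, -0.2, -0.1]
width: 0.0589
```

Call:
{"api": "arm_command", "payload": {
  "series": "0 0 0 0 -0.008 0 0.05; 0 0 0 0 -0.01 0 0.05; 0 0 0 0 -0.01 0 0.05; 0 0 0 0 -0.01 0 0.05; 0 0 0 0 -0.015 0 0.05; 0 0 0 0 -0.02 0 0.05; 0 0 0 0 -0.02 0 0.05; 0 0 0 0 0 0 0.05; 0 0 0 0 0 0 0.05"
}}

```text
time: 37.75
tool_pos: [0.5354, -0.2799, 0.1657]
ee_rot: [-1.567, 0.007, -0.07]
wrist_force: [-1.1, 0.4, -6.2]
width: 0.0593
```

```bash
python3 - <<'E'
from h import *
weigh(6)
plan2([.5375,-.281,.3],w=.05,n=5)
E
```

```text
F [-0.2158 -0.3306 -5.3852] [0.5855 0.5045 0.5095]
5 -0.001 -0.000 -0.002 0.000 -0.027 -0.000 0.05; -0.001 -0.000 -0.002 0.000 -0.027 -0.000 0.05; -0.001 -0.000 -0.002 0.000 -0.027 -0.000 0.05; -0.001 -0.000 -0.002 0.000 -0.027 -0.000 0.05; -0.001 -0.000 -0.002 0.000 -0.027 -0.000 0.05
tot tool [ 0.0027 -0.1361 -0.0014] rv [-0.0053 -0.0002 -0.0092]
```

Call:
{"api": "arm_command", "payload": {
  "series": "-0.005 0 -0.009 0.002 -0.02 -0.001 0.05; 0 0 0 0 -0.025 0 0.05; 0 0 0 0 -0.025 0 0.05; 0 0 0 0 -0.025 0 0.05; 0 0 0 0 -0.02 0 0.05; 0 0 0 0 0 0 0.05; 0 0 0 0 0 0 0.05; 0 0 0 0 0 0 0.05"
}}

```text
time: 38.85
tool_pos: [0.5367, -0.2805, 0.2863]
ee_rot: [-1.571, -0.0, -0.07]
wrist_force: [0.9, -0.3, -4.4]
width: 0.0586
```

```bash
python3 - <<'E'
from h import *
weigh(5)
x,y,z=robot.get_obs()["tool_pos"]
look("s16",[((*POC[1],.106),.03),((*POC[2],.106),.03),((x,y,z-.063),.03)],cam="side",k=1.5)
look("t16",[],cam="top",k=1.5)
plan2([x,y,z],w=.05,n=1)
E
```

```text
F [ 0.0307  0.168  -5.63  ] [0.5881 0.4355 0.8004]
(0.5445, -0.182, 0.106) [245.7949 232.874  279.9107 260.0564]
(0.552, -0.083, 0.106) [229.7174 195.0868 261.3396 218.5021]
(np.float64(0.5365008950372472), np.float64(-0.2803070184849232), np.float64(0.2220837544073993)) [265.7467 232.7063 307.4416 266.1255]
[ 0.5365 -0.2803  0.2851] [-1.5698  0.0016 -0.0701] [ 0.1532  0.2684 -5.9475] 0.058692859671476125
[ 0.5366 -0.2804  0.2854] [-1.57    0.0011 -0.0702] [-0.6413 -0.1386 -5.8774] 0.058722367122750495
1 -0.001 -0.000 -0.001 -0.000 0.001 0.000 0.05
tot tool [-0.0001  0.0005  0.0001] rv [-0.0006 -0.0002 -0.0008]
```

View pics/s16.png

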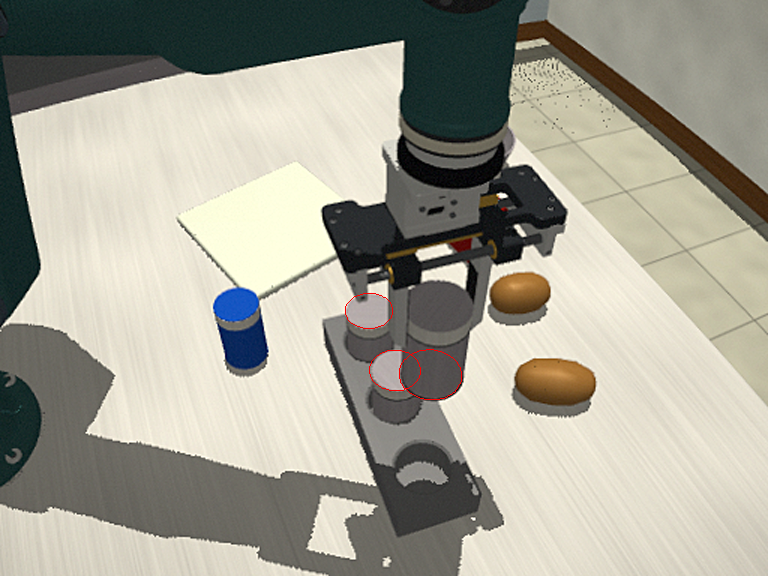

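View pics/t16.png

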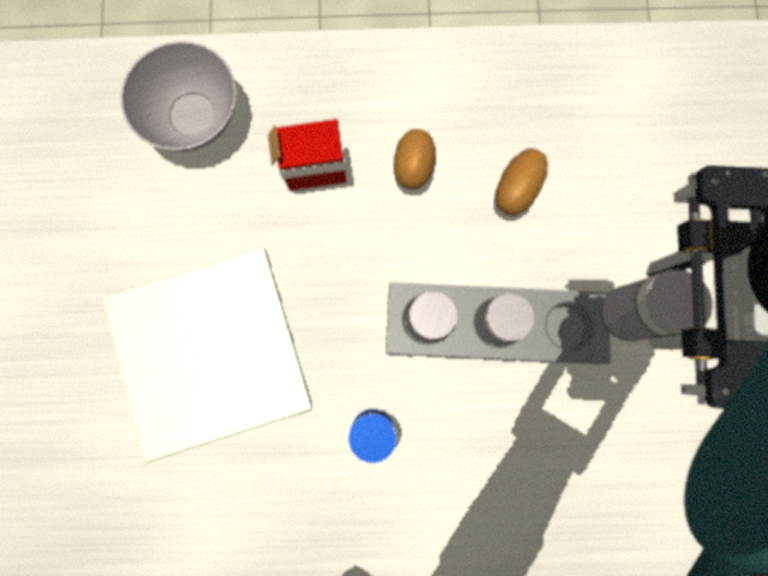

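The heavy tin is held upright with its base at about 0.22 m, and the two light tins are standing in their pockets. The carton, potatoes and blue tin are where they were. Handing in.

```bash
python3 -c "
from bench import robot
print(robot.close_job())"
```

```text
the job is handed in; nothing more can be done
None
```

I stood all three tins in the rack, one in each pocket, then lifted the heaviest back out. I handed the job in with that tin still in the gripper, at about 39 s of the 72 s allowed.

- **Weights:** the wrist force read about 5.7 N, 2.75 N and 2.5 N for the three tins. The first one, nearest the robot on the board, is the full tin. It read 5.4 to 5.6 N when lifted out again, so the two weighings agree.
- **Final state:** the full tin is level (tool tilt under 0.1°), with its base about 22 cm above the counter by the tool reading. The base circle I worked out from this matches the tin in the side camera.
- **Lighter tins:** both stand upright in their pockets, and their lids match the expected height of 106 mm.
- **Bystanders:** in the last top picture the carton, potatoes and blue tin are where they were at the start.

Two checks disagreed slightly:

- **Wrist camera:** it was offset by about 1.7 mm sideways. I saw this from the fingertips in its own picture and corrected for it.
- **Third tin:** it looked 1 to 2 mm off before going into its pocket, but it went in with no extra force.

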